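Load the drying drum, cover it and set the bell timer

ROBOT

A 6-joint arm with a two-finger parallel gripper is mounted at the origin on the work surface. World frame = base frame: x ahead of the robot, y to its left, z up, the work surface at z = 0. Lengths are in mm, angles in degrees, forces in N, time in s.
With the tool pointing down it reaches from about 375 to 975 mm from the base axis. Payload 3.8 kg.
Tool frame: the origin (TCP) lies between the finger pads; the fingertips stand 8 mm ahead of it and the grasp point (between the pads) lies 11 mm behind it; y points along the fingers, z is the direction in which the jaws open and shut, and the axes are right-handed (so a half turn about y gives the same grasp; the last joint's range is limited). The gripper opens to 85 mm and grips with 20 to 120 N. Pads are 22 mm wide; open, the fingers measure 114 mm over their backs; the gripper's body (76 mm by 85 mm) begins 54 mm behind the grasp point. The pads swing forward as they close: fully open they stand 13 mm farther back than shut.
Start: joints at [64.75, 15.12, 91.902, -0, 72.978, -2.114], TCP at [265.215, 620.708, 209.48] pointing down, gripper open.
Joint ranges: [-150.88, 150.88], [-54.13, 125.18], [17.81, 147.31], [-75.09, 255.09], [0, 152.58], [-146.25, 146.25]. Speed limits (degrees/s): [147.25, 147.25, 180, 180, 180, 180].

INTERFACE

Orientations are given as a 3x3 rotation matrix whose columns are the frame's x, y, z axes.
In Python, from workcell import manip gives the robot as it stands.
- The arm moves only by the shell command python3 -m jog 'ROWS' [FORCE]. ROWS is JSON, a list of rows, each a list of 3 entries, a list of its own where there are three numbers: the shift along the tool's x, y, z as a fraction of full scale, then the turn, a rotation vector about the tool's x, y, z as a fraction of full scale, then the opening, from -1 (shut) to 1 (fully open). In form: [[[dx, dy, dz], [wx, wy, wz], claw], ...]. A call has 1 to 20 rows; each row shifts and turns the commanded pose from where the row before left it, along the tool's axes as they then stand; what a row does not reach is not made up. Full scale, the value 1, is 25 mm for a shift and 0.08 rad for a turn. A row lasts 1/10 s, in which the tool goes at most 50 mm and 8.59 degrees, less where a joint would pass 70% of its speed; a pose out of reach is approached as far as the arm can. A call with a number of a shift or a turn outside -1 to 1 is refused whole. A call with a gripper value outside its range is refused whole. The fingers move at their own pace and stop on an object; FORCE is the grip in N (left out, the last holds). Time passes only in rows, so rows that do not move let the fingers close. It gives the time, the measured TCP pose, the force and the opening at its end, in the units of the state.
- manip.get_obs(): the state, without advancing time (a new reading comes with each control period).
- manip.capture(name): name is "scene" or "top"; returns (picture, depth): 420x560x3 uint8, red, green, blue; 420x560 float32, mm along the optical axis (not along the pixel's ray), 0 where there is no reading.
- manip.calibration(name): a dict with "fx", "fy", "cx", "cy" (pixels), "pose" (4x4, takes a point from camera to world coordinates). Camera axes: x right, y down, z forward; pixel columns grow to the right and rows downward; lengths in mm; the calibration is good to about 2 mm. A picture is of the moment at which its call begins. calibration takes no time and is no camera call.
- manip.job_done(): hands the job in, once; it reports no verdict.
The state is a dict: "time_s": time; "qpos": joint angles; "qvel": joint speeds; "joint_efforts": joint torques, N m; "tcp_pos": TCP position; "tcp_rot": TCP orientation; "contact_force": force on the tool from outside, world axes, zero at the start; "ft_torque": the same for the moment, N m; "width": finger opening in mm.
Only numpy, scipy, OpenCV 4.12 (cv2) and the standard library are available. Lean on these libraries where they do the work, as an engineer would, in place of code of your own. Each camera call takes 0.05 s, during which the arm holds its last target.

TASK

Put all the loose pipe fittings on the bench (brass hexagonal caps, square steel flanges, the brass block: three to five of them are there) side by side into the round drying drum, then set the loose cover on the drum so that it sits fully seated and level. After that wind the bell timer past its top mark (60 minutes) and turn it back down to 20 minutes. Leave the pressure gauge, the tin and the wrench alone.

Things in the scene. Friction and masses are not known exactly. Their poses are not given: they have to be found in the camera images.
- drum: Fixed round open aluminium drum with small dark vent dots: 200 mm outside and 190 mm inside diameter, 55 mm high, inner floor 5 mm above its underside; 44 mm of clear height under the seated cover, so the fittings must lie side by side. Origin: centre of its underside, on the bench; z up.
- cover: Loose steel cover: disc 204 mm across, 4 mm thick; centring step under it 176 mm across, 6 mm deep; black grip block upright in the middle, 44 (x) x 18 (y) x 32 mm. Origin: centre of the step's underside; disc 6 to 10 mm, grip block 10 to 42 mm above it; z up. Starts flat on the bench, grip up. Seated: step inside the drum's rim (7 mm play), origin 49 mm above the drum's. 400 g.
- timer: Fixed bell timer: grey housing 110 x 110 x 50 mm, brass bell on its +x side, white dial face on top. Origin: centre of its underside, on the bench; z up. Seven black ticks round the dial, one per 10 minutes: the zero tick, long, on the -x side; the rest follow clockwise (from above) every 0.7 rad; the last, long again, is the top mark, 60 minutes.
- timer_grip (a point): Point on the timer knob's axis, 85 mm above the bench, where to grip. The black knob has a skirt 48 mm across, its top 62 mm above the bench, and on it an upright grip bar 46 mm long, 14 mm wide, reaching 92 mm above the bench. The frame turns with the knob: bar along x, z up, white pointer line on the -x half of the bar.
- timer_dial (a joint): Angle of the timer knob in rad: 0 at the zero tick, growing clockwise seen from above, 0.07 rad per minute: 20 minutes is 1.4, the top mark (60 minutes) is 4.2, the end stop 4.6. It turns both ways with light friction (0.04 N m) and stays where it is left; it does not run down.
- hexcap_a: A brass hexagonal pipe end cap, 34 mm across flats, 39 mm over corners: 24 mm of hexagon, then a low dome, 30 mm high in all. Starts dome up. Origin: centre of its flat underside; z out of the dome. Corners lie at 0, 60, 120.. degrees from its x, flats face 30, 90, 150.. degrees. 120 g. May be absent.
- hexcap_b: A brass hexagonal pipe end cap, 34 mm across flats, 39 mm over corners: 24 mm of hexagon, then a low dome, 30 mm high in all. Starts dome up. Origin: centre of its flat underside; z out of the dome. Corners lie at 0, 60, 120.. degrees from its x, flats face 30, 90, 150.. degrees. 120 g. May be absent.
- flange_a: A steel square flange: plate 42 x 42 x 12 mm with a round hub of 28 mm diameter on it, 34 mm high in all. It starts lying plate down, hub up. Origin: centre of the plate's underside; x and y square to the plate's edges, z out of the hub. 150 g. May be absent.
- flange_b: A steel square flange: plate 42 x 42 x 12 mm with a round hub of 28 mm diameter on it, 34 mm high in all. It starts lying plate down, hub up. Origin: centre of the plate's underside; x and y square to the plate's edges, z out of the hub. 150 g. May be absent.
- block: A brass manifold block, 42 (x) x 26 (y) x 26 mm high, with two dark ports in its top. Origin: centre of its underside; z up. 160 g. May be absent.
- gauge: Bystander: round pressure gauge lying face up, 72 mm diameter, 27 mm high, with a brass stub on its -x side. Leave it alone.
- tin: Bystander: green tin, 64 mm diameter, 100 mm high, standing. Leave it alone.
- wrench: Bystander: steel wrench lying on the bench. Leave it alone.
Things that resemble listed ones, but are neither listed nor needed, are in the scene too. What is shaped like the hexcap_b but orange or pink is not meant.

How it is judged:
By the outcome, as a careful person would: the job done as asked, in the order asked, and still so for the second after the job is handed in, with the robot touching nothing.
Of hexcap_a, hexcap_b, flange_a, flange_b, block only 3 to 5 are there at a start; the rules pass over those that are not, and their reading is None.
At some moment in a run one of hexcap_a, hexcap_b, flange_a, flange_b, block may be knocked a few centimetres aside while the robot is not near it.
Once in a run the grip may slacken for a moment while it holds something.
It also fails if it takes over 210 s, if anything falls off the work surface, if the arm or the gripper's body presses on something with over 40 N, if the wrist force passes 120 N, or if a joint passes its speed limit or range.

## Working session

There is one attempt and no reset: what is moved stays moved. The work goes in short steps, Python scripts to look and compute and a shell command to move; the robot and the scene stay as the last step left them, time stands still between calls to the robot, and variables do not carry over. Pictures are saved under pics/ and viewed, and the job is handed in when it is done.

```bash
ls; mkdir -p pics; python3 - <<'E'
from workcell import manip
import cv2,numpy as np
np.set_printoptions(precision=4,suppress=True)
o=manip.get_obs()
for k,v in o.items(): print(k,np.array(v) if v is not None else v)
for n in("scene","top"):
    p,d=manip.capture(n); np.savez('pics/%s0.npz'%n,p=p,d=d)
    cv2.imwrite('pics/%s0.png'%n,p[:,:,::-1]); print(n,manip.calibration(n))
E
```

```text
pics
time_s 0.0
qpos [64.7494 15.1695 91.9821  0.0014 72.9778 -2.1147]
qvel [ 0.042  -0.1246  0.1173 -0.059  -0.0167  0.0795]
joint_efforts [ -0.0002 -51.5117 -36.7309   0.       0.0131   0.    ]
tcp_pos [264.8786 619.9992 208.1499]
tcp_rot [[ 0.9196 -0.001   0.3929]
 [-0.3929 -0.002   0.9196]
 [-0.0001 -1.     -0.0023]]
contact_force [ 0.032  -0.1776 -0.9047]
ft_torque [-0.0291  0.057  -0.0194]
width 85.54933769699298
scene {'fx': 487.2990532208746, 'fy': 487.2990532208746, 'cx': 275.55921680184395, 'cy': 205.971616295285, 'pose': array([[  -0.8271,    0.4009,   -0.3939, 1025.2647],
       [   0.5619,    0.6043,   -0.5649,  650.7967],
       [   0.0116,   -0.6885,   -0.7251,  882.4557],
       [   0.    ,    0.    ,    0.    ,    1.    ]])}
top {'fx': 545.7213639799509, 'fy': 545.7213639799509, 'cx': 290.8849211702638, 'cy': 210.4406103712261, 'pose': array([[   0.0238,   -0.9855,    0.1681,  398.4789],
       [  -0.9994,   -0.0277,   -0.0213,   20.6679],
       [   0.0257,   -0.1675,   -0.9855, 1238.1668],
       [   0.    ,    0.    ,    0.    ,    1.    ]])}
```

View pics/scene0.png

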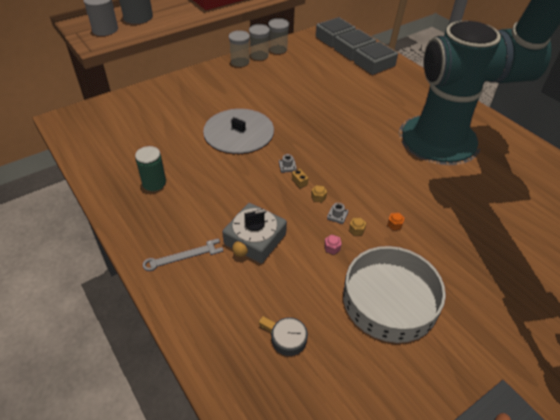

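View pics/top0.png

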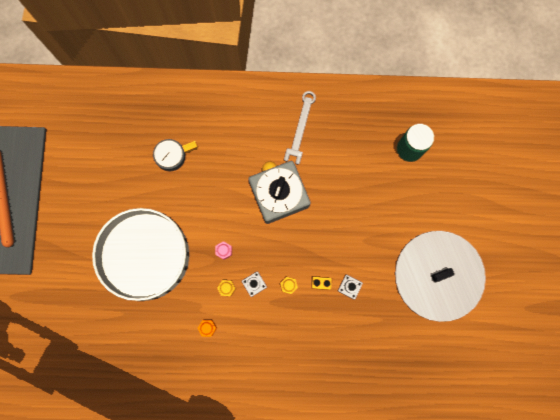

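The top view shows two flanges at (254,284) and (350,287), two yellow hexcaps at (226,288) and (289,285), and the block at (321,283). The decoys are pink at (223,250) and orange at (207,328). The drum is at (140,254), the cover at (440,275) and the timer at (279,190).

```bash
cat > h.py <<'E'
import numpy as np,cv2
from workcell import manip
np.set_printoptions(precision=3,suppress=True)
def snap(n,tag):
    p,d=manip.capture(n); cv2.imwrite('pics/%s_%s.png'%(n,tag),p[:,:,::-1]); return p,d
def load(n):
    z=np.load('pics/%s0.npz'%n); return z['p'],z['d']
def ray(n,uv,z):
    c=manip.calibration(n); T=c['pose']; uv=np.atleast_2d(uv).astype(float)
    r=np.stack([(uv[:,0]-c['cx'])/c['fx'],(uv[:,1]-c['cy'])/c['fy'],np.ones(len(uv))],1)@T[:3,:3].T
    t=(z-T[2,3])/r[:,2]; return T[:3,3]+r*t[:,None]
def cloud(n,d):
    c=manip.calibration(n); T=c['pose']; v,u=np.mgrid[:d.shape[0],:d.shape[1]]
    P=np.stack([(u-c['cx'])/c['fx']*d,(v-c['cy'])/c['fy']*d,d],-1)
    return P@T[:3,:3].T+T[:3,3]
def crop(p,u0,v0,u1,v1,s,name):
    cv2.imwrite('pics/%s.png'%name,cv2.resize(p[v0:v1,u0:u1,::-1],None,fx=s,fy=s,interpolation=cv2.INTER_CUBIC))
E
python3 - <<'E'
from h import *
p,d=load('top'); C=cloud('top',d)
m=((C[...,2]>10)&(d>0)).astype(np.uint8)
n,l,s,c=cv2.connectedComponentsWithStats(m)
for i in range(1,n):
    if s[i,4]>40:
        P=C[l==i]; print(c[i],s[i],P[:,:2].mean(0),np.percentile(P,[2,98],axis=0).ravel())
print(C[350,300],C[330,250],C[120,500])
crop(p,190,230,380,350,4,'c_top'); crop(p,230,150,330,235,8,'c_tim')
p,d=load('scene'); crop(p,260,140,420,260,5,'c_sc')
crop(p,210,190,300,270,8,'c_tim_s')
E
```

```text
[414.595 142.141] [397 124  36  37 967] [ 755.902 -273.596] [ 732.535 -305.374   15.457  788.568 -249.087  104.926]
[ 18.074 195.824] [   0  126   45  149 4510] [624.487 609.856] [457.421 569.98   10.183 781.097 658.168  36.034]
[170.818 153.447] [153 139  44  32 906] [729.536 271.438] [695.057 222.844  13.455 760.028 309.078  31.902]
[278.313 190.867] [ 248  161   62   63 2578] [643.961  23.894] [583.971 -35.766  25.033 707.323  82.49   92.945]
[133.923 252.85 ] [  92  208   97   93 1629] [499.839 334.689] [400.666 222.758  11.57  592.617 417.255  58.833]
[439.505 276.037] [ 395  231   90   91 4216] [ 467.67  -343.359] [ 378.476 -434.15    10.079  559.844 -253.474   42.573]
[222.537 250.097] [215 242  16  18 216] [511.708 143.889] [495.377 127.685  14.424 528.132 160.503  34.547]
[253.293 283.731] [241 272  25  25 324] [439.624  73.387] [417.21   49.991  10.213 463.551  95.694  38.764]
[349.445 286.433] [338 275  24  24 335] [ 438.947 -139.46 ] [ 417.441 -163.807   10.373  460.836 -117.607   38.467]
[288.233 285.157] [280 277  17  17 210] [438.215  -3.687] [423.208 -18.811  21.105 454.112  12.256  33.935]
[320.823 282.948] [311 277  20  13 231] [444.841 -75.484] [432.075 -95.837  16.637 457.671 -55.874  31.207]
[225.586 287.645] [217 280  18  16 220] [429.437 133.48 ] [413.54  117.377  18.493 446.008 150.254  34.185]
[206.237 327.754] [197 320  19  17 236] [342.497 171.531] [326.286 155.313  15.048 358.877 189.16   33.543]
[297.939 -33.68    0.297] [338.725  77.89    3.106] [ 842.497 -500.464    2.27 ]
```

View pics/c_top.png

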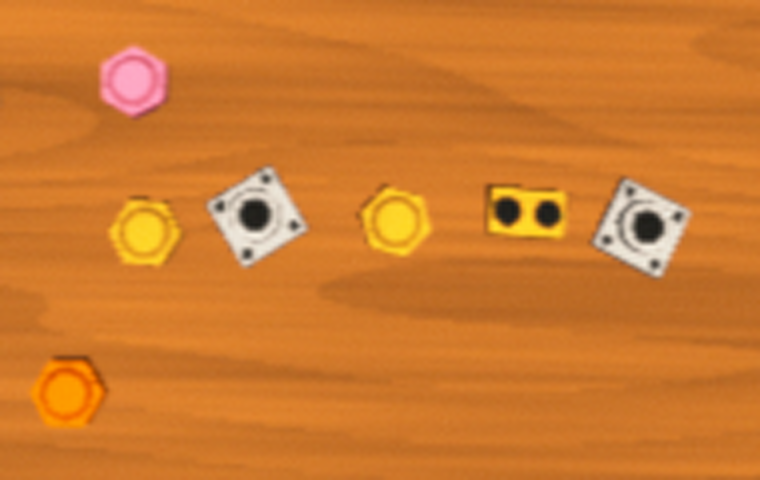

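View pics/c_tim.png

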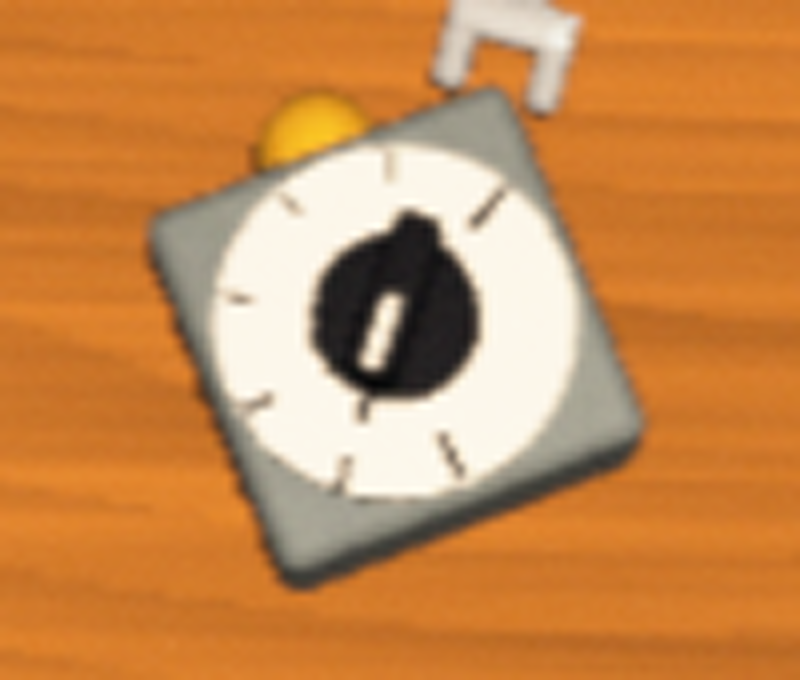

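View pics/c_sc.png

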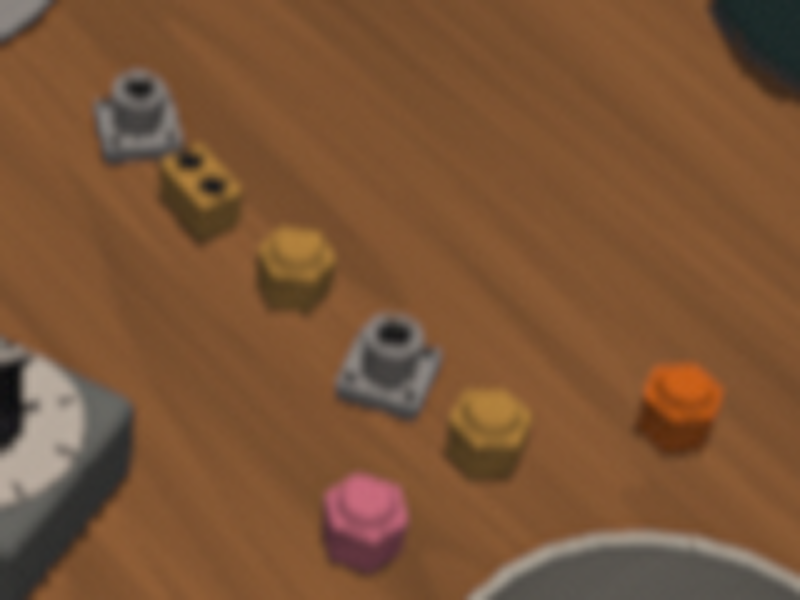

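View pics/c_tim_s.png

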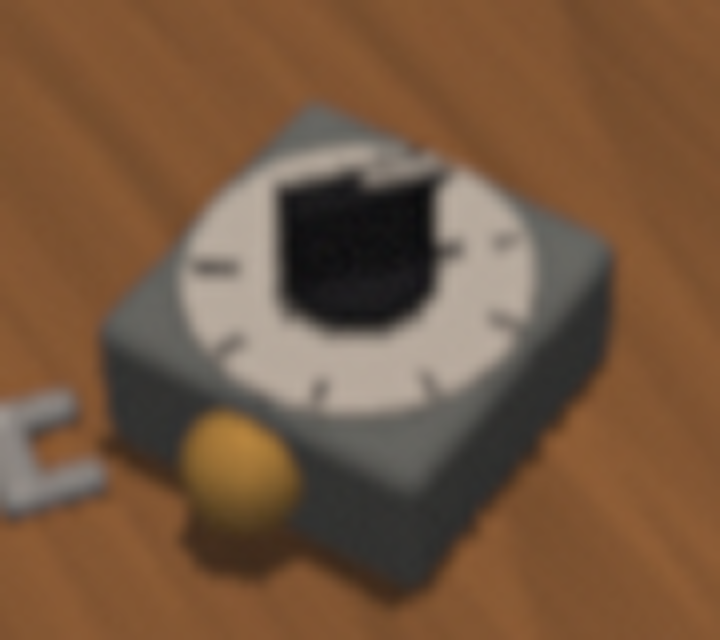

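```bash
cat > meas.py <<'E'
from h import *
def fit(n,p,box,lo,hi,z):
    u0,v0,u1,v1=box; s=6
    im=cv2.resize(p[v0:v1,u0:u1],None,fx=s,fy=s,interpolation=cv2.INTER_CUBIC)
    m=cv2.inRange(cv2.cvtColor(im,cv2.COLOR_RGB2HSV),lo,hi)
    m=cv2.morphologyEx(m,cv2.MORPH_CLOSE,np.ones((9,9),np.uint8))
    cs,_=cv2.findContours(m,cv2.RETR_EXTERNAL,cv2.CHAIN_APPROX_NONE)
    c=max(cs,key=cv2.contourArea)[:,0,:].astype(float)
    uv=(c+.5)/s-.5+[u0,v0]
    return ray(n,uv,z)[:,:2]
def rect(w):
    (c,s,a)=cv2.minAreaRect(w.astype(np.float32)); return np.array(c),s,a
E
python3 - <<'E'
from meas import *
p,d=load('top')
hsv=cv2.cvtColor(p,cv2.COLOR_RGB2HSV)
for v,u in [(288,219),(287,226),(284,254),(277,254),(283,312),(286,341),(250,223),(328,207),(300,250),(255,140),(275,420)]: print((u,v),p[v,u],hsv[v,u])
E
```

```text
(219, 288) [243 180  37] [ 21 216 243]
(226, 287) [252 211  41] [ 24 214 252]
(254, 284) [33 31 27] [20 46 33]
(254, 277) [172 161 150] [ 15  33 172]
(312, 283) [202 132  27] [ 18 221 202]
(341, 286) [225 212 199] [ 15  29 225]
(223, 250) [253 168 195] [170  86 253]
(207, 328) [253 154   0] [ 18 255 253]
(250, 300) [210 121  42] [ 14 204 210]
(140, 255) [252 249 238] [ 24  14 252]
(420, 275) [232 224 210] [ 19  24 232]
```

```bash
cat >> meas.py <<'E'
def hexfit(w):
    c=(w.max(0)+w.min(0))/2; best=[]
    for a in range(0,60):
        t=np.radians(a+np.array([0,60,120])); D=np.stack([np.cos(t),np.sin(t)],1); q=w@D.T
        hi=np.percentile(q,99,axis=0); lo=np.percentile(q,1,axis=0); mid=(hi+lo)/2
        best.append(((hi-lo).sum()/3,a,np.linalg.lstsq(D,mid,rcond=None)[0]))
    return min(best,key=lambda b:b[0])
B=dict(hexA=(212,274,240,302),hexB=(275,271,303,299),flA=(236,267,272,302),flB=(333,270,367,304),block=(306,270,337,296))
def all_(p,B=B):
    for k,b in B.items():
        try:
            if k[:3]=='hex': print(k,hexfit(fit('top',p,b,(18,120,140),(30,255,255),24)))
            elif k=='block': print(k,rect(fit('top',p,b,(17,120,120),(30,255,255),26)))
            else: print(k,rect(fit('top',p,b,(0,0,70),(180,110,255),12)))
        except Exception as e: print(k,e)
E
python3 - <<'E'
from meas import *
p,d=load('top'); all_(p)
hsv=cv2.cvtColor(p,cv2.COLOR_RGB2HSV)
# drum, cover, dial: low-saturation blobs
m=cv2.inRange(hsv,(0,0,60),(180,100,255))
n,l,s,c=cv2.connectedComponentsWithStats(m)
for i in range(1,n):
    if s[i,4]>200: print(s[i],c[i])
# cover disc
cs,_=cv2.findContours((l==l[275,420]).astype(np.uint8),cv2.RETR_EXTERNAL,cv2.CHAIN_APPROX_NONE)
w=ray('top',cs[0][:,0],10)[:,:2]; print('cover',cv2.fitEllipse(w.astype(np.float32)))
b=fit('top',p,(425,262,460,290),(0,0,0),(180,255,70),42); print('grip',rect(b),b.min(0),b.max(0))
crop(p,85,200,195,305,6,'c_drum'); crop(p,390,225,490,325,6,'c_cov')
C=cloud('top',d)
R=C[(C[...,2]>48)&(C[...,1]>200)&(C[...,1]<430)&(C[...,0]<620)]
print('rim',cv2.fitEllipse(R[:,:2].astype(np.float32)),len(R)); A=np.c_[2*R[:,:2],np.ones(len(R))]; x=np.linalg.lstsq(A,(R[:,:2]**2).sum(1),rcond=None)[0];print(x[:2],np.sqrt(x[2]+x[:2]@x[:2]), R[:,2].mean())
G=C[(C[...,2]>32)&(C[...,1]<-300)&(C[...,1]>-390)&(C[...,0]<560)]; print('gripc',rect(G[:,:2]),G[:,2].mean())
E
```

```text
hexA (np.float64(35.51077961831741), 59, array([429.48 , 133.375]))
hexB (np.float64(35.392637985125894), 46, array([438.71 ,  -4.576]))
flA (array([440.142,  72.714]), (42.709999084472656, 42.86843490600586), 32.89839553833008)
flB (array([ 438.961, -141.888]), (43.41204833984375, 42.821044921875), 64.49110412597656)
block (array([445.601, -77.05 ]), (44.29141616821289, 27.789718627929688), 88.25470733642578)
[   0    0   61   65 2256] [19.831 37.879]
[  245     0   315    80 23417] [407.812  37.495]
[284  91  32  73 613] [300.23  128.069]
[405 124  29  27 601] [419.607 136.829]
[   0  126   45  148 4698] [ 21.025 192.552]
[153 139  32  30 721] [168.207 153.854]
[ 249  161   61   62 2115] [279.043 191.971]
[  92  208   97   93 7001] [139.83  254.406]
[ 395  231   91   91 6244] [439.867 275.758]
[242 272  25  25 328] [253.881 283.808]
[338 275  25  24 331] [349.789 286.707]
cover ((469.6428527832031, -345.5401306152344), (201.00143432617188, 202.50006103515625), 3.177640438079834)
grip (array([ 469.455, -340.541]), (18.480134963989258, 49.153053283691406), 22.713903427124023) [ 454.098 -365.097] [ 483.757 -316.292]
rim ((497.03759765625, 320.84228515625), (193.6387176513672, 193.95054626464844), 144.99244689941406) 785
[497.041 320.843] 96.84439814391881 54.444423374995
gripc (array([ 469.13, -343.85]), (18.209102630615234, 43.544464111328125), 23.46074676513672) 42.24197004316407
```

View pics/c_drum.png

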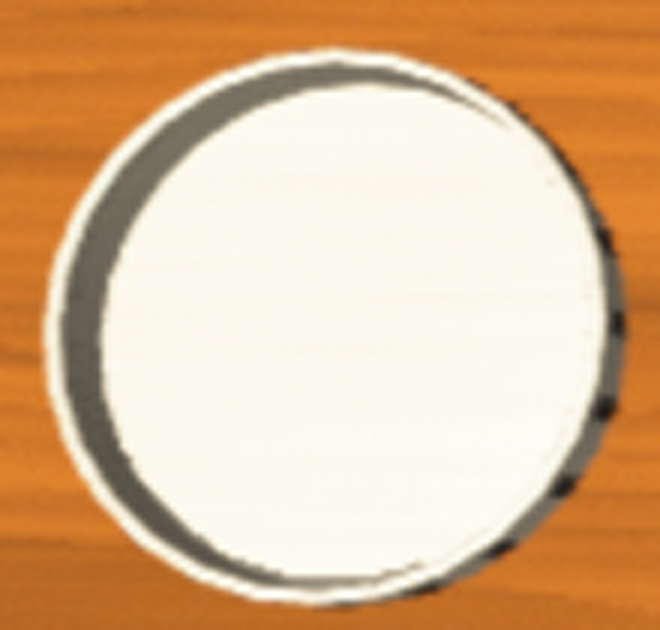

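View pics/c_cov.png

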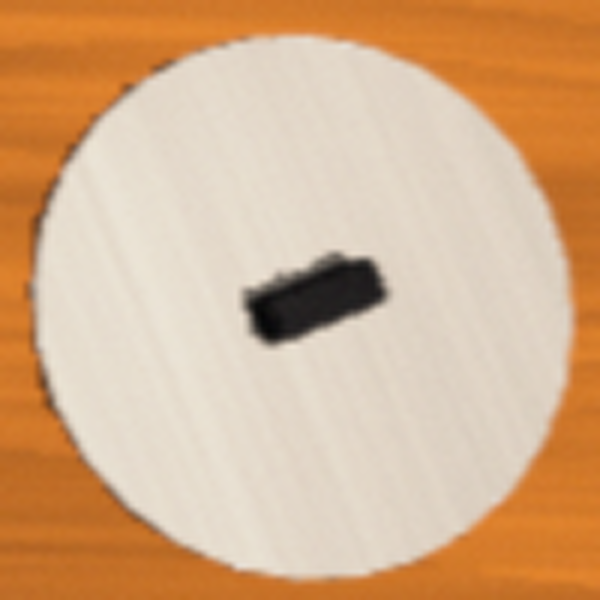

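```bash
cat > plan.py <<'E'
import sys
from h import *
# usage: plan.py x y z phi  -> constant row, N times
def plan(x,y,z,phi,o=None):
    o=o or manip.get_obs(); P=np.array(o['tcp_pos']); Rm=np.array(o['tcp_rot'])
    a0=np.degrees(np.arctan2(Rm[1,2],Rm[0,2])); D=np.array([x,y,z])-P
    tot=(a0-phi)/np.degrees(.08)
    for N in range(1,60):
        S=np.zeros((2,2)); 
        for k in range(N):
            a=np.radians(a0+(phi-a0)*k/N)
            S+=np.array([[np.sin(a),np.cos(a)],[-np.cos(a),np.sin(a)]])
        s=np.linalg.solve(S,D[:2])/25; sy=-D[2]/25/N
        if max(abs(s).max(),abs(sy),abs(tot/N))<=.95 and np.hypot(np.hypot(*s),sy)<1.3: break
    tilt=np.degrees(np.arccos(-Rm[2,1]))
    print('t %.2f tcp %s phi %.2f tilt %.2f w %.1f F %s'%(o['time_s'],P.round(1),a0,tilt,o['width'],np.round(o['contact_force'],1)))
    print('N=%d row [[%.3f,%.3f,%.3f],[0,%.3f,0],c]'%(N,s[0],sy,s[1],tot/N))
if __name__=='__main__':
    v=list(map(float,sys.argv[1:])); plan(*v)
E
python3 plan.py 429.5 133.4 120 -1
```

```text
t 0.10 tcp [264.9 620.1 208.3] phi 66.86 tilt 0.12 w 85.3 F [0.6 0.8 0.1]
N=23 row [[0.912,0.153,-0.257],[0,0.644,0],c]
```

```bash
python3 -m jog '[[[0.912,0.153,-0.257],[0,0.644,0],0.4],[[0.912,0.153,-0.257],[0,0.644,0],0.4],[[0.912,0.153,-0.257],[0,0.644,0],0.4],[[0.912,0.153,-0.257],[0,0.644,0],0.4],[[0.912,0.153,-0.257],[0,0.644,0],0.4],[[0.912,0.153,-0.257],[0,0.644,0],0.4],[[0.912,0.153,-0.257],[0,0.644,0],0.4],[[0.912,0.153,-0.257],[0,0.644,0],0.4],[[0.912,0.153,-0.257],[0,0.644,0],0.4],[[0.912,0.153,-0.257],[0,0.644,0],0.4],[[0.912,0.153,-0.257],[0,0.644,0],0.4],[[0.912,0.153,-0.257],[0,0.644,0],0.4],[[0.912,0.153,-0.257],[0,0.644,0],0.4],[[0.912,0.153,-0.257],[0,0.644,0],0.4],[[0.912,0.153,-0.257],[0,0.644,0],0.4],[[0.912,0.153,-0.257],[0,0.644,0],0.4],[[0.912,0.153,-0.257],[0,0.644,0],0.4],[[0.912,0.153,-0.257],[0,0.644,0],0.4],[[0.912,0.153,-0.257],[0,0.644,0],0.4],[[0.912,0.153,-0.257],[0,0.644,0],0.4]]' 60; python3 plan.py 429.5 133.4 120 -1
```

```text
time_s: 2.1
tcp_pos: [442.5, 202.7, 132.4]
tcp_rot: [[0.134, -0.001, 0.991], [-0.991, -0.0, 0.134], [0.0, -1.0, -0.001]]
contact_force: [-0.5, 0.1, -0.2]
width: 59.5
t 2.10 tcp [442.5 202.7 132.4] phi 7.70 tilt 0.04 w 59.5 F [-0.5  0.1 -0.2]
N=3 row [[0.907,0.165,-0.250],[0,0.633,0],c]
```

```bash
python3 -m jog '[[[0.907,0.165,-0.25],[0,0.633,0],0.3],[[0.907,0.165,-0.25],[0,0.633,0],0.3],[[0.907,0.165,-0.25],[0,0.633,0],0.3],[[0,0,0],[0,0,0],0.3]]' 60; python3 - <<'E'
from meas import *
p,d=snap('top','1'); all_(p); crop(p,190,230,380,350,4,'c1')
E
python3 plan.py 429.5 133.4 12 -1
```

```text
time_s: 2.5
tcp_pos: [428.1, 132.3, 119.3]
tcp_rot: [[-0.018, -0.003, 1.0], [-1.0, -0.001, -0.018], [0.001, -1.0, -0.003]]
contact_force: [-0.3, 0.2, 0.0]
width: 55.5
hexA max() iterable argument is empty
hexB (np.float64(35.80016560291218), 46, array([438.742,  -4.664]))
flA (array([440.318,  73.351]), (43.7469482421875, 43.73145294189453), 32.81257629394531)
flB (array([ 438.903, -141.85 ]), (43.53239822387695, 42.805206298828125), 64.8543930053711)
block (array([445.329, -77.177]), (45.01411437988281, 27.73089027404785), 87.06492614746094)
t 2.55 tcp [429.1 133.6 119.9] phi -0.97 tilt 0.09 w 55.1 F [ 0.5 -0.6 -0.2]
N=5 row [[0.002,0.863,0.003],[0,0.001,0],c]
```

View pics/c1.png

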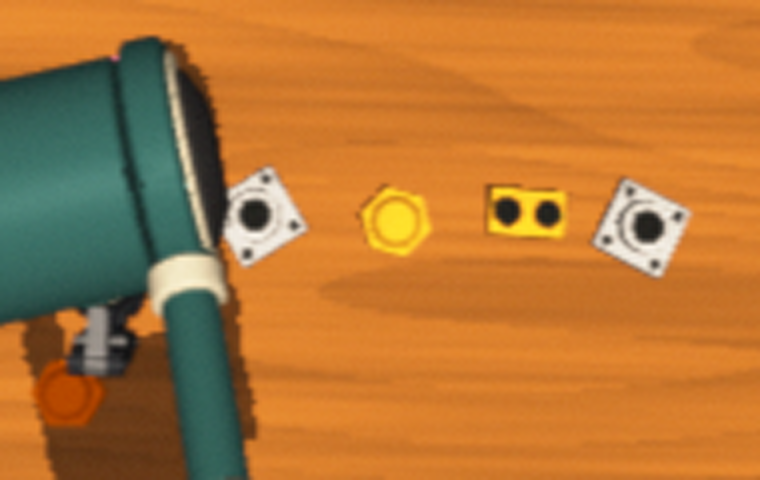

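The arm covers hexA. The other four are where they were. Next I lower and grip.

```bash
python3 -m jog '[[[0,0.86,0],[0,0,0],0.3],[[0,0.86,0],[0,0,0],0.3],[[0,0.86,0],[0,0,0],0.3],[[0,0.86,0],[0,0,0],0.3],[[0,0.86,0],[0,0,0],0.3],[[0,0,0],[0,0,0],0.3],[[0,0,0],[0,0,0],-1],[[0,0,0],[0,0,0],-1],[[0,0,0],[0,0,0],-1],[[0,0,0],[0,0,0],-1],[[0,0,0],[0,0,0],-1],[[0,0,0],[0,0,0],-1]]' 60; python3 plan.py 429.5 133.4 100 -1
```

```text
time_s: 3.75
tcp_pos: [430.3, 134.6, 13.5]
tcp_rot: [[-0.015, 0.001, 1.0], [-1.0, 0.0, -0.015], [-0.0, -1.0, 0.001]]
contact_force: [0.6, 0.8, -0.4]
width: -0.0
t 3.75 tcp [430.3 134.6  13.5] phi -0.88 tilt 0.04 w -0.0 F [ 0.6  0.8 -0.4]
N=4 row [[0.012,-0.865,-0.008],[0,0.007,0],c]
```

```bash
python3 - <<'E'
from meas import *
p,d=snap('scene','2'); crop(p,280,140,460,280,4,'c2'); 
E
```

```text
(no output)
```

View pics/c2.png

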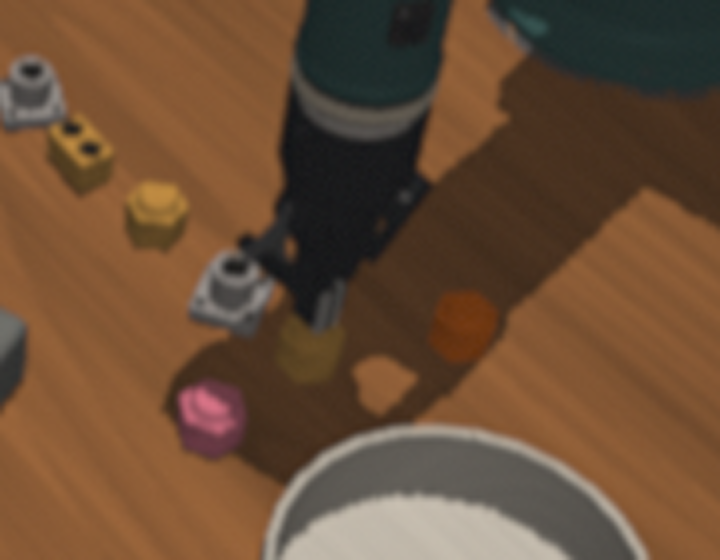

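```bash
python3 - <<'E'
from h import *
c=manip.calibration('scene');T=np.linalg.inv(c['pose'])
for P in [(430,134,5),(430,134,24),(430,134,70),(438.7,-4.6,24),(440,73,34)]:
    q=T[:3,:3]@P+T[:3,3]; print(P,(c['fx']*q[0]/q[2]+c['cx']-280)*4,(c['fy']*q[1]/q[2]+c['cy']-140)*4)
p,d=load('scene'); C=cloud('scene',d)
for u,v in [(358,222),(319,190),(289,158),(396,218),(333,241)]: print(u,v,C[v-1:v+2,u-1:u+2].reshape(-1,3).mean(0))
E
```

```text
(430, 134, 5) 303.8522511132014 353.0789085461895
(430, 134, 24) 308.08220862478083 331.9530157765698
(430, 134, 70) 318.75586347648505 278.6450363843999
(438.7, -4.6, 24) 152.64054180389348 199.9271903644733
(440, 73, 34) 231.05416392797542 264.51481865980884
358 222 [431.026 137.236  31.184]
319 190 [441.983   2.181  31.306]
289 158 [ 436.972 -134.458   35.101]
396 218 [347.015 176.949  30.328]
333 241 [515.23  148.866  29.823]
```

```bash
python3 -m jog '[[[0,-0.86,0],[0,0,0],-1],[[0,-0.86,0],[0,0,0],-1],[[0,-0.86,0],[0,0,0],-0.5],[[0,-0.86,0],[0,0,0],0.4],[[0,-0.6,0],[0,0,0],0.4],[[0,0,0],[0,0,0],0.4]]' 60; python3 - <<'E'
from meas import *
p,d=snap('scene','3'); crop(p,280,140,460,280,4,'c3'); C=cloud('scene',d)
hsv=cv2.cvtColor(p,cv2.COLOR_RGB2HSV)
P=C[205:245,335:380].reshape(-1,3);P=P[(P[:,2]>20)&(P[:,2]<36)];print(np.median(P,0),P.min(0),P.max(0),len(P))
E
```

```text
time_s: 4.4
tcp_pos: [432.1, 135.1, 116.6]
tcp_rot: [[-0.015, 0.005, 1.0], [-1.0, 0.001, -0.015], [-0.001, -1.0, 0.005]]
contact_force: [0.3, -0.4, 0.3]
width: 58.5
[439.13  136.146  28.164] [411.518  67.103  20.379] [515.262 161.544  35.88 ] 269
```

View pics/c3.png

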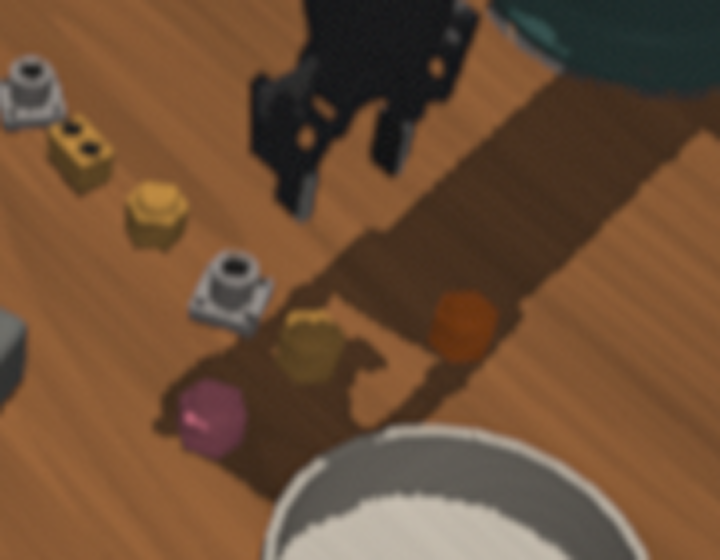

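```bash
python3 - <<'E'
from meas import *
p,d=snap('scene','4'); C=cloud('scene',d)
def px(x,y): return C[int(round(140+y/4)),int(round(280+x/4))]
for q in [(300,210),(296,200),(285,180),(305,185),(395,165),(385,155),(402,145),(310,345),(310,318),(462,310)]: print(q,px(*q))
sel=C[(C[...,2]>60)&(C[...,2]<160)&(abs(C[...,0]-430)<90)&(abs(C[...,1]-133)<70)&(d>0)]
for z in range(90,160,5):
    s=sel[(sel[:,2]>z)&(sel[:,2]<z+5)]
    if len(s): print(z,len(s),s[:,:2].min(0),s[:,:2].max(0))
E
```

```text
(300, 210) [465.349 142.296 153.291]
(296, 200) [465.972 139.05  156.934]
(285, 180) [471.526 133.292 170.018]
(305, 185) [466.124 142.73  171.826]
(395, 165) [398.812 144.776 152.593]
(385, 155) [400.19  136.593 152.856]
(402, 145) [399.905 145.288 168.413]
(310, 345) [436.494 144.368  27.21 ]
(310, 318) [427.886 133.31   32.606]
(462, 310) [347.656 177.399  31.129]
140 5 [396.815 126.561] [463.223 140.481]
145 24 [394.041 124.51 ] [467.197 146.117]
150 30 [388.255 125.493] [472.774 145.882]
155 41 [388.872 122.39 ] [475.072 146.282]
```

```bash
cat > tip.py <<'E'
from meas import *
o=manip.get_obs(); t=np.array(o['tcp_pos'])
p,d=snap('scene','tip%d'%(o['time_s']*100)); C=cloud('scene',d)
s=C[(abs(C[...,0]-t[0])<60)&(abs(C[...,1]-t[1])<20)&(d>0)&(C[...,2]>t[2]-30)&(C[...,2]<t[2]+80)]
print(t,o['width'],'z tips',np.sort(s[:,2])[:12])
E
python3 -m jog '[[[0,0,0],[0,0,0],-0.2],[[0,0,0],[0,0,0],-0.2],[[0,0,0],[0,0,0],-0.2],[[0,0,0],[0,0,0],-0.2]]'; python3 tip.py
python3 -m jog '[[[0,0,0],[0,0,0],-1],[[0,0,0],[0,0,0],-1],[[0,0,0],[0,0,0],-1],[[0,0,0],[0,0,0],-1],[[0,0,0],[0,0,0],-1]]'; python3 tip.py
```

```text
time_s: 4.9
tcp_pos: [429.6, 134.4, 113.5]
tcp_rot: [[-0.015, -0.001, 1.0], [-1.0, -0.0, -0.015], [0.0, -1.0, -0.001]]
contact_force: [0.2, -0.4, -0.2]
width: 34.3
[429.639 134.424 113.487] 34.25217083645791 z tips [136.554 136.941 138.34  138.369 138.638 138.728 138.801 139.067 139.224
 139.379 139.732 140.701]
time_s: 5.45
tcp_pos: [430.1, 134.6, 114.2]
tcp_rot: [[-0.015, 0.0, 1.0], [-1.0, 0.0, -0.015], [-0.0, -1.0, 0.0]]
contact_force: [-0.7, 1.0, -0.2]
width: 0.3
[430.087 134.556 114.163] 0.27506312769956637 z tips [137.544 139.506 140.011 140.223 140.31  141.042 141.132 141.325 141.772
 143.818 143.93  143.979]
```

The fingertips really stand about 23 mm behind the reported TCP, about 31 mm higher than stated. That is why I closed above the cap. From here I use z lower by about 31 mm.

```bash
python3 -m jog '[[[0,0.86,0],[0,0,0],0.3],[[0,0.86,0],[0,0,0],0.3],[[0,0.86,0],[0,0,0],0.3],[[0,0.86,0],[0,0,0],0.3],[[0,0.86,0],[0,0,0],0.3],[[0,0.6,0],[0,0,0],0.3],[[0,0.3,0],[0,0,0],0.3],[[0,0,0],[0,0,0],0.3]]' 60; python3 tip.py
```

```text
time_s: 6.3
tcp_pos: [429.0, 134.3, -16.8]
tcp_rot: [[-0.015, -0.002, 1.0], [-1.0, -0.001, -0.015], [0.001, -1.0, -0.002]]
contact_force: [1.0, 0.7, 0.8]
width: 55.3
[429.044 134.269 -16.846] 55.32485027388915 z tips [-3.53  -3.081 -3.078 -2.733 -2.523 -2.486 -2.236 -2.032 -1.992 -1.941
 -1.934 -1.928]
```

```bash
python3 -m jog '[[[0,0,0],[0,0,0],-1],[[0,0,0],[0,0,0],-1],[[0,0,0],[0,0,0],-1],[[0,0,0],[0,0,0],-1],[[0,0,0],[0,0,0],-1]]' 60; python3 - <<'E'
from h import *
p,d=snap('scene','5'); crop(p,280,140,460,280,4,'c5')
E
```

```text
time_s: 6.85
tcp_pos: [431.4, 134.9, -14.5]
tcp_rot: [[-0.015, 0.003, 1.0], [-1.0, 0.001, -0.015], [-0.001, -1.0, 0.003]]
contact_force: [-0.6, -0.3, 6.5]
width: 37.1
```

View pics/c5.png

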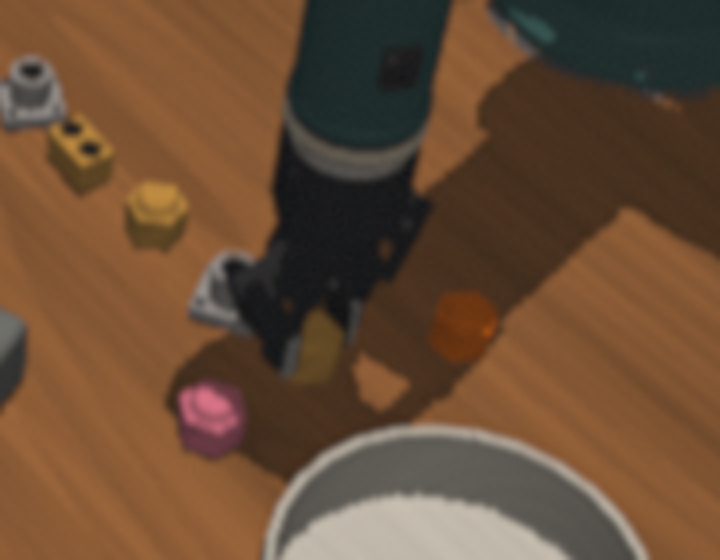

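```bash
python3 -m jog '[[[0,-0.1,0],[0,0,0],-1],[[0,0,0],[0,0,0],-1],[[0,0,0],[0,0,0],-1]]' 60;python3 -m jog '[[[0,-0.5,0],[0,0,0],-1],[[0,-0.8,0],[0,0,0],-1],[[0,-0.9,0],[0,0,0],-1],[[0,-0.9,0],[0,0,0],-1],[[0,-0.9,0],[0,0,0],-1]]' 60; python3 - <<'E'
from h import *
p,d=snap('scene','6'); crop(p,280,100,460,240,4,'c6')
E
python3 plan.py 543 321 70 0
```

```text
time_s: 7.2
tcp_pos: [429.7, 134.5, -13.5]
tcp_rot: [[-0.015, -0.0, 1.0], [-1.0, -0.0, -0.015], [0.0, -1.0, -0.0]]
contact_force: [-0.2, -0.7, -1.9]
width: 37.1
time_s: 7.7
tcp_pos: [429.8, 134.5, 88.1]
tcp_rot: [[-0.015, 0.0, 1.0], [-1.0, 0.0, -0.015], [-0.0, -1.0, 0.0]]
contact_force: [0.0, -0.3, -1.3]
width: 37.4
t 7.75 tcp [432.8 135.3  92. ] phi -0.87 tilt 0.38 w 37.3 F [1.8 0.1 0.3]
N=8 row [[-0.933,0.110,0.543],[0,-0.024,0],c]
```

View pics/c6.png

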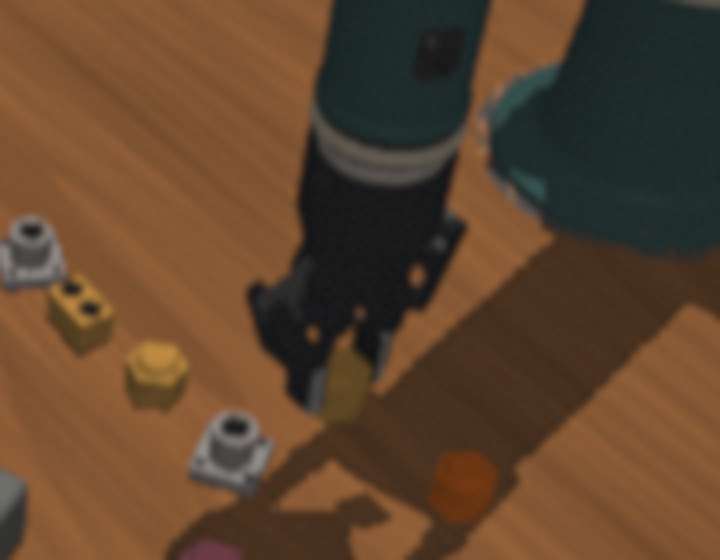

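```bash
python3 -m jog '[[[-0.933,0.11,0.543],[0,0,0],-1],[[-0.933,0.11,0.543],[0,0,0],-1],[[-0.933,0.11,0.543],[0,0,0],-1],[[-0.933,0.11,0.543],[0,0,0],-1],[[-0.933,0.11,0.543],[0,0,0],-1],[[-0.933,0.11,0.543],[0,0,0],-1],[[-0.933,0.11,0.543],[0,0,0],-1],[[-0.933,0.11,0.543],[0,0,0],-1],[[0,0,0],[0,0,0],-1]]' 60; python3 plan.py 543 321 -8 0
```

```text
time_s: 8.65
tcp_pos: [543.0, 322.1, 64.2]
tcp_rot: [[-0.014, 0.001, 1.0], [-1.0, 0.001, -0.014], [-0.001, -1.0, 0.001]]
contact_force: [0.1, -1.3, -0.8]
width: 36.8
t 8.65 tcp [543.  322.1  64.2] phi -0.79 tilt 0.11 w 36.8 F [ 0.1 -1.3 -0.8]
N=4 row [[0.011,0.722,0.001],[0,-0.043,0],c]
```

```bash
python3 -m jog '[[[0,0.72,0],[0,0,0],-1],[[0,0.72,0],[0,0,0],-1],[[0,0.72,0],[0,0,0],-1],[[0,0.6,0],[0,0,0],-1],[[0,0.1,0],[0,0,0],-1],[[0,0,0],[0,0,0],-1]]' 60; python3 plan.py 543 321 -10 0
```

```text
time_s: 9.25
tcp_pos: [540.9, 318.9, -7.5]
tcp_rot: [[-0.016, -0.001, 1.0], [-1.0, -0.001, -0.016], [0.001, -1.0, -0.001]]
contact_force: [-0.5, 0.5, -1.1]
width: 36.8
t 9.25 tcp [540.9 318.9  -7.5] phi -0.89 tilt 0.09 w 36.8 F [-0.5  0.5 -1.1]
N=1 row [[-0.086,0.101,0.083],[0,-0.194,0],c]
```

```bash
python3 -m jog '[[[0,0.08,0],[0,0,0],-1],[[0,0,0],[0,0,0],0.1],[[0,0,0],[0,0,0],0.1],[[0,0,0],[0,0,0],0.1],[[0,-0.4,0],[0,0,0],0.1],[[0,-0.9,0],[0,0,0],0.1],[[0,-0.9,0],[0,0,0],0.1],[[0,-0.9,0],[0,0,0],0.2]]' 60; python3 plan.py 438.7 -4.6 60 -14
```

```text
time_s: 10.05
tcp_pos: [541.6, 319.6, 70.3]
tcp_rot: [[-0.015, 0.001, 1.0], [-1.0, 0.0, -0.015], [-0.0, -1.0, 0.001]]
contact_force: [0.5, -0.6, -0.4]
width: 50.8
t 10.05 tcp [541.6 319.6  70.3] phi -0.87 tilt 0.04 w 50.8 F [ 0.5 -0.6 -0.4]
N=15 row [[0.893,0.027,-0.167],[0,0.191,0],c]
```

```bash
python3 -m jog '[[[0.893,0.027,-0.167],[0,0.191,0],0.3],[[0.893,0.027,-0.167],[0,0.191,0],0.3],[[0.893,0.027,-0.167],[0,0.191,0],0.3],[[0.893,0.027,-0.167],[0,0.191,0],0.3],[[0.893,0.027,-0.167],[0,0.191,0],0.3],[[0.893,0.027,-0.167],[0,0.191,0],0.3],[[0.893,0.027,-0.167],[0,0.191,0],0.3],[[0.893,0.027,-0.167],[0,0.191,0],0.3],[[0.893,0.027,-0.167],[0,0.191,0],0.3],[[0.893,0.027,-0.167],[0,0.191,0],0.3],[[0.893,0.027,-0.167],[0,0.191,0],0.3],[[0.893,0.027,-0.167],[0,0.191,0],0.3],[[0.893,0.027,-0.167],[0,0.191,0],0.3],[[0.893,0.027,-0.167],[0,0.191,0],0.3],[[0.893,0.027,-0.167],[0,0.191,0],0.3],[[0,0,0],[0,0,0],0.3]]' 60; python3 plan.py 438.7 -4.6 -15 -14
python3 - <<'E'
from meas import *
p,d=snap('top','7'); crop(p,80,200,380,350,2.6,'c7'); p,d=snap('scene','7')
E
```

```text
time_s: 11.65
tcp_pos: [437.9, -6.1, 59.1]
tcp_rot: [[-0.245, 0.0, 0.97], [-0.97, -0.001, -0.245], [0.0, -1.0, 0.0]]
contact_force: [-0.4, 0.8, -0.6]
width: 55.5
t 11.65 tcp [437.9  -6.1  59.1] phi -14.15 tilt 0.03 w 55.5 F [-0.4  0.8 -0.6]
N=4 row [[-0.017,0.741,0.004],[0,-0.008,0],c]
```

View pics/scene_7.png

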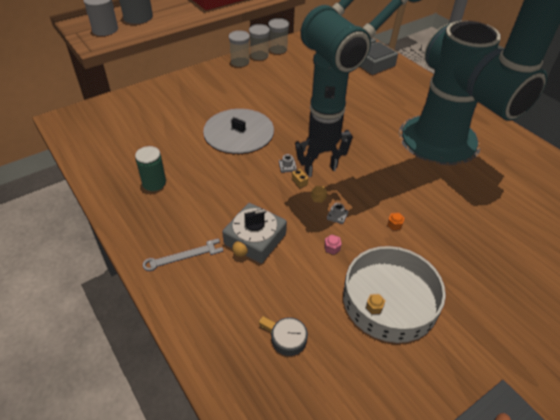

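View pics/c7.png

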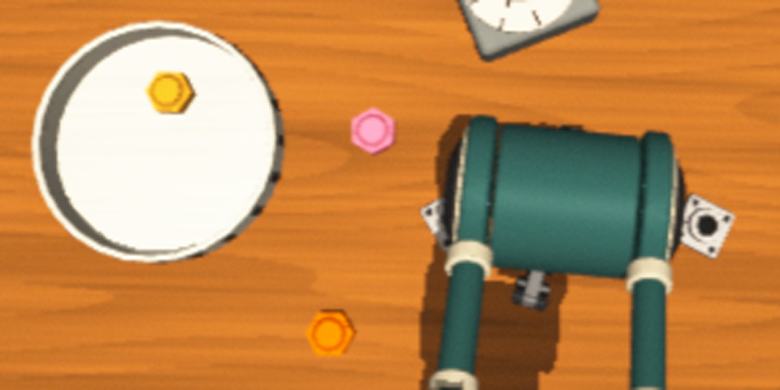

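The first hexcap sits upright in the drum, at (376,302) in the scene view. Next is hexB.

```bash
python3 -m jog '[[[0,0.74,0],[0,0,0],0.3],[[0,0.74,0],[0,0,0],0.3],[[0,0.74,0],[0,0,0],0.3],[[0,0.74,0],[0,0,0],0.3],[[0,0,0],[0,0,0],-1],[[0,0,0],[0,0,0],-1],[[0,0,0],[0,0,0],-1],[[0,0,0],[0,0,0],-1],[[0,0,0],[0,0,0],-1],[[0,0,0],[0,0,0],-1]]' 60;python3 -m jog '[[[0,-0.5,0],[0,0,0],-1],[[0,-0.8,0],[0,0,0],-1],[[0,-0.9,0],[0,0,0],-1],[[0,-0.9,0],[0,0,0],-1]]' 60;  python3 plan.py 459.8 348 72 -36
```

```text
time_s: 12.75
tcp_pos: [439.2, -4.6, -15.0]
tcp_rot: [[-0.242, 0.001, 0.97], [-0.97, -0.0, -0.242], [-0.0, -1.0, 0.001]]
contact_force: [0.2, 0.1, -0.8]
width: 37.5
time_s: 13.15
tcp_pos: [438.6, -4.6, 63.5]
tcp_rot: [[-0.242, 0.0, 0.97], [-0.97, -0.0, -0.242], [-0.0, -1.0, 0.0]]
contact_force: [0.5, -0.0, -1.0]
width: 37.4
t 13.15 tcp [438.6  -4.6  63.5] phi -14.02 tilt 0.01 w 37.4 F [ 0.5 -0.  -1. ]
N=14 row [[-0.949,-0.024,-0.360],[0,0.343,0],c]
```

```bash
python3 -m jog '[[[-0.949,-0.024,-0.36],[0,0.343,0],-1],[[-0.949,-0.024,-0.36],[0,0.343,0],-1],[[-0.949,-0.024,-0.36],[0,0.343,0],-1],[[-0.949,-0.024,-0.36],[0,0.343,0],-1],[[-0.949,-0.024,-0.36],[0,0.343,0],-1],[[-0.949,-0.024,-0.36],[0,0.343,0],-1],[[-0.949,-0.024,-0.36],[0,0.343,0],-1],[[-0.949,-0.024,-0.36],[0,0.343,0],-1],[[-0.949,-0.024,-0.36],[0,0.343,0],-1],[[-0.949,-0.024,-0.36],[0,0.343,0],-1],[[-0.949,-0.024,-0.36],[0,0.343,0],-1],[[-0.949,-0.024,-0.36],[0,0.343,0],-1],[[-0.949,-0.024,-0.36],[0,0.343,0],-1],[[-0.949,-0.024,-0.36],[0,0.343,0],-1],[[0,0,0],[0,0,0],-1]]' 60;  python3 plan.py 459.8 348 -9 -36
```

```text
time_s: 14.65
tcp_pos: [461.4, 351.0, 72.1]
tcp_rot: [[-0.587, 0.003, 0.81], [-0.81, 0.003, -0.587], [-0.004, -1.0, 0.001]]
contact_force: [0.3, -0.8, -1.6]
width: 37.1
t 14.65 tcp [461.4 351.   72.1] phi -35.94 tilt 0.21 w 37.1 F [ 0.3 -0.8 -1.6]
N=4 row [[0.034,0.811,0.005],[0,0.003,0],c]
```

```bash
python3 -m jog '[[[0.02,0.8,0],[0,0,0],-1],[[0.02,0.8,0],[0,0,0],-1],[[0,0.8,0],[0,0,0],-1],[[0,0.7,0],[0,0,0],-1],[[0,0.15,0],[0,0,0],-1],[[0,0,0],[0,0,0],-1]]' 60; python3 plan.py 459.8 348 -9 -36
```

```text
time_s: 15.25
tcp_pos: [459.0, 346.2, -10.6]
tcp_rot: [[-0.588, -0.001, 0.809], [-0.809, -0.001, -0.588], [0.001, -1.0, -0.0]]
contact_force: [0.9, -0.1, -0.3]
width: 37.4
t 15.25 tcp [459.  346.2 -10.6] phi -36.03 tilt 0.09 w 37.4 F [ 0.9 -0.1 -0.3]
N=1 row [[-0.078,-0.062,-0.015],[0,-0.007,0],c]
```

Release and go to the block.

```bash
python3 -m jog '[[[0,0,0],[0,0,0],0.1],[[0,0,0],[0,0,0],0.1],[[0,0,0],[0,0,0],0.1],[[0,-0.4,0],[0,0,0],0.1],[[0,-0.9,0],[0,0,0],0.1],[[0,-0.9,0],[0,0,0],0.1],[[0,-0.9,0],[0,0,0],0.1]]' 60; python3 plan.py 445.4 -77.1 60 -2
```

```text
time_s: 15.95
tcp_pos: [459.5, 347.1, 68.2]
tcp_rot: [[-0.588, 0.0, 0.809], [-0.809, 0.0, -0.588], [-0.0, -1.0, 0.0]]
contact_force: [-0.0, -0.1, 0.4]
width: 47.0
t 15.95 tcp [459.5 347.1  68.2] phi -36.01 tilt 0.02 w 47.0 F [-0.  -0.1  0.4]
N=18 row [[0.910,0.018,0.297],[0,-0.412,0],c]
```

```bash
python3 -m jog '[[[0.91,0.018,0.297],[0,-0.412,0],0.1],[[0.91,0.018,0.297],[0,-0.412,0],0.1],[[0.91,0.018,0.297],[0,-0.412,0],0.1],[[0.91,0.018,0.297],[0,-0.412,0],0.1],[[0.91,0.018,0.297],[0,-0.412,0],0.1],[[0.91,0.018,0.297],[0,-0.412,0],0.1],[[0.91,0.018,0.297],[0,-0.412,0],0.1],[[0.91,0.018,0.297],[0,-0.412,0],0.1],[[0.91,0.018,0.297],[0,-0.412,0],0.1],[[0.91,0.018,0.297],[0,-0.412,0],0.1],[[0.91,0.018,0.297],[0,-0.412,0],0.1],[[0.91,0.018,0.297],[0,-0.412,0],0.1],[[0.91,0.018,0.297],[0,-0.412,0],0.1],[[0.91,0.018,0.297],[0,-0.412,0],0.1],[[0.91,0.018,0.297],[0,-0.412,0],0.1],[[0.91,0.018,0.297],[0,-0.412,0],0.1],[[0.91,0.018,0.297],[0,-0.412,0],0.1],[[0.91,0.018,0.297],[0,-0.412,0],0.1],[[0,0,0],[0,0,0],0.1]]' 60; python3 plan.py 445.4 -77.1 -15 -2
python3 - <<'E'
from meas import *
p,d=snap('top','8'); all_(p,{k:B[k] for k in('flA','flB','block')}); p,d=snap('scene','8')
E
```

```text
time_s: 17.85
tcp_pos: [446.8, -79.4, 59.8]
tcp_rot: [[-0.038, 0.002, 0.999], [-0.999, -0.001, -0.038], [0.001, -1.0, 0.003]]
contact_force: [-0.3, 0.7, 0.3]
width: 47.3
t 17.85 tcp [446.8 -79.4  59.8] phi -2.15 tilt 0.16 w 47.3 F [-0.3  0.7  0.3]
N=4 row [[-0.023,0.748,-0.015],[0,-0.008,0],c]
flA (array([440.142,  72.684]), (42.73472213745117, 42.930091857910156), 32.8252067565918)
flB (array([ 464.266, -140.844]), (78.57887268066406, 28.016786575317383), 83.4962158203125)
block max() iterable argument is empty
```

View pics/scene_8.png

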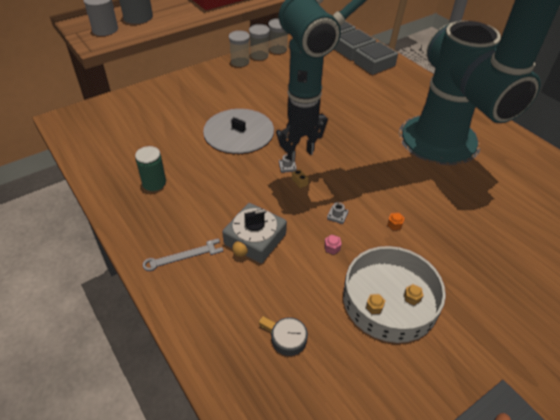

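Both hexcaps are in the drum at (376,302) and (414,293). Next is the block.

```bash
python3 -m jog '[[[-0.02,0.74,-0.01],[0,0,0],0.1],[[-0.02,0.74,0],[0,0,0],0.1],[[0,0.74,0],[0,0,0],0.1],[[0,0.74,0],[0,0,0],0.1],[[0,0,0],[0,0,0],-1],[[0,0,0],[0,0,0],-1],[[0,0,0],[0,0,0],-1],[[0,0,0],[0,0,0],-1],[[0,0,0],[0,0,0],-1],[[0,0,0],[0,0,0],-1]]' 60;python3 -m jog '[[[0,-0.5,0],[0,0,0],-1],[[0,-0.8,0],[0,0,0],-1],[[0,-0.9,0],[0,0,0],-1],[[0,-0.9,0],[0,0,0],-1]]' 60;  python3 plan.py 459.8 294 72 36
```

```text
time_s: 18.95
tcp_pos: [445.6, -76.3, -15.0]
tcp_rot: [[-0.036, 0.001, 0.999], [-0.999, -0.0, -0.036], [0.0, -1.0, 0.001]]
contact_force: [0.3, 0.0, -1.7]
width: 25.0
time_s: 19.35
tcp_pos: [445.1, -76.3, 63.6]
tcp_rot: [[-0.036, 0.0, 0.999], [-0.999, -0.0, -0.036], [0.0, -1.0, 0.0]]
contact_force: [0.1, 1.0, -1.8]
width: 24.7
t 19.35 tcp [445.1 -76.3  63.6] phi -2.04 tilt 0.01 w 24.7 F [ 0.1  1.  -1.8]
N=16 row [[-0.897,-0.021,0.293],[0,-0.519,0],c]
```

```bash
python3 -m jog '[[[-0.897,-0.021,0.293],[0,-0.519,0],-1],[[-0.897,-0.021,0.293],[0,-0.519,0],-1],[[-0.897,-0.021,0.293],[0,-0.519,0],-1],[[-0.897,-0.021,0.293],[0,-0.519,0],-1],[[-0.897,-0.021,0.293],[0,-0.519,0],-1],[[-0.897,-0.021,0.293],[0,-0.519,0],-1],[[-0.897,-0.021,0.293],[0,-0.519,0],-1],[[-0.897,-0.021,0.293],[0,-0.519,0],-1],[[-0.897,-0.021,0.293],[0,-0.519,0],-1],[[-0.897,-0.021,0.293],[0,-0.519,0],-1],[[-0.897,-0.021,0.293],[0,-0.519,0],-1],[[-0.897,-0.021,0.293],[0,-0.519,0],-1],[[-0.897,-0.021,0.293],[0,-0.519,0],-1],[[-0.897,-0.021,0.293],[0,-0.519,0],-1],[[-0.897,-0.021,0.293],[0,-0.519,0],-1],[[-0.897,-0.021,0.293],[0,-0.519,0],-1],[[0,0,0],[0,0,0],-1]]' 60;  python3 plan.py 459.8 294 -9 36; python3 - <<'E'
from h import *
p,d=snap('scene','9'); crop(p,300,150,480,350,3,'c9')
E
```

```text
time_s: 21.05
tcp_pos: [459.7, 296.5, 71.7]
tcp_rot: [[0.591, 0.001, 0.807], [-0.807, 0.002, 0.591], [-0.001, -1.0, 0.002]]
contact_force: [-0.5, -0.9, -0.6]
width: 24.6
t 21.05 tcp [459.7 296.5  71.7] phi 36.20 tilt 0.11 w 24.6 F [-0.5 -0.9 -0.6]
N=4 row [[0.021,0.807,-0.014],[0,0.011,0],c]
```

View pics/c9.png

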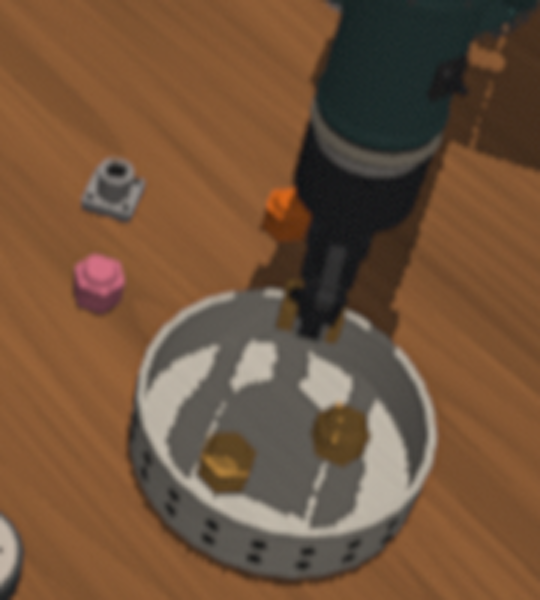

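The block hangs level in the jaws and both caps lie flat. Lowering now.

```bash
python3 -m jog '[[[0.02,0.8,0],[0,0,0],-1],[[0.02,0.8,0],[0,0,0],-1],[[0,0.8,0],[0,0,0],-1],[[0,0.7,0],[0,0,0],-1],[[0,0.12,0],[0,0,0],-1],[[0,0,0],[0,0,0],-1]]' 60; python3 plan.py 459.8 294 -9 36
```

```text
time_s: 21.7
tcp_pos: [460.4, 292.2, -10.0]
tcp_rot: [[0.587, -0.001, 0.809], [-0.809, -0.001, 0.587], [0.0, -1.0, -0.001]]
contact_force: [-0.1, -0.1, -1.5]
width: 24.9
t 21.70 tcp [460.4 292.2 -10. ] phi 35.97 tilt 0.08 w 24.9 F [-0.1 -0.1 -1.5]
N=1 row [[-0.070,-0.040,0.023],[0,-0.007,0],c]
```

```bash
python3 -m jog '[[[0,0,0],[0,0,0],-0.1],[[0,0,0],[0,0,0],-0.1],[[0,0,0],[0,0,0],-0.1],[[0,-0.4,0],[0,0,0],-0.1],[[0,-0.9,0],[0,0,0],-0.1],[[0,-0.9,0],[0,0,0],0],[[0,-0.9,0],[0,0,0],0.1]]' 60; python3 plan.py 440.1 72.7 60 36
```

```text
time_s: 22.4
tcp_pos: [460.6, 293.4, 69.1]
tcp_rot: [[0.588, 0.0, 0.809], [-0.809, 0.0, 0.588], [0.0, -1.0, 0.001]]
contact_force: [-0.3, 0.5, 0.2]
width: 47.0
t 22.40 tcp [460.6 293.4  69.1] phi 36.04 tilt 0.03 w 47.0 F [-0.3  0.5  0.2]
N=8 row [[0.832,0.045,-0.732],[0,0.001,0],c]
```

```bash
python3 -m jog '[[[0.832,0.045,-0.732],[0,0,0],0.1],[[0.832,0.045,-0.732],[0,0,0],0.1],[[0.832,0.045,-0.732],[0,0,0],0.1],[[0.832,0.045,-0.732],[0,0,0],0.1],[[0.832,0.045,-0.732],[0,0,0],0.1],[[0.832,0.045,-0.732],[0,0,0],0.1],[[0.832,0.045,-0.732],[0,0,0],0.1],[[0.832,0.045,-0.732],[0,0,0],0.1],[[0,0,0],[0,0,0],0.1]]' 60; python3 plan.py 440.1 72.7 -8 36
python3 - <<'E'
from meas import *
p,d=snap('scene','10'); crop(p,260,130,460,350,2.7,'c10')
E
```

```text
time_s: 23.3
tcp_pos: [439.6, 70.4, 59.0]
tcp_rot: [[0.586, 0.0, 0.81], [-0.81, -0.001, 0.586], [0.001, -1.0, -0.0]]
contact_force: [0.2, 0.5, 0.7]
width: 47.1
t 23.30 tcp [439.6  70.4  59. ] phi 35.88 tilt 0.05 w 47.1 F [0.2 0.5 0.7]
N=3 row [[-0.021,0.894,0.024],[0,-0.009,0],c]
```

View pics/c10.png

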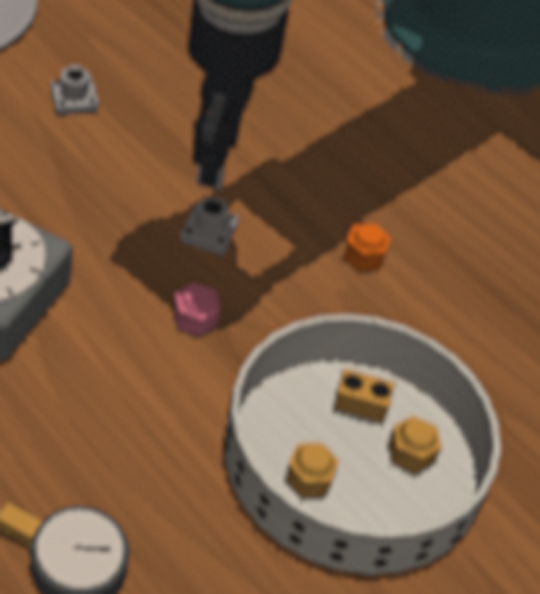

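Three pieces lie flat in the drum. I now grip the first flange by its hub.

```bash
python3 -m jog '[[[-0.02,0.85,0.02],[0,0,0],0.1],[[-0.02,0.85,0.02],[0,0,0],0.1],[[0,0.85,0],[0,0,0],0.1],[[0,0.1,0],[0,0,0],0.1],[[0,0,0],[0,0,0],-1],[[0,0,0],[0,0,0],-1],[[0,0,0],[0,0,0],-1],[[0,0,0],[0,0,0],-1],[[0,0,0],[0,0,0],-1],[[0,0,0],[0,0,0],-1]]' 60;python3 -m jog '[[[0,-0.5,0],[0,0,0],-1],[[0,-0.8,0],[0,0,0],-1],[[0,-0.9,0],[0,0,0],-1],[[0,-0.9,0],[0,0,0],-1]]' 60;  python3 plan.py 511.2 364.7 75 72
```

```text
time_s: 24.35
tcp_pos: [441.1, 74.2, -7.0]
tcp_rot: [[0.588, 0.002, 0.809], [-0.809, 0.0, 0.588], [0.001, -1.0, 0.002]]
contact_force: [-0.6, 2.1, 4.4]
width: 26.1
time_s: 24.75
tcp_pos: [439.6, 73.8, 70.7]
tcp_rot: [[0.588, -0.001, 0.809], [-0.809, -0.0, 0.588], [-0.0, -1.0, -0.001]]
contact_force: [0.6, 0.7, -1.9]
width: 26.3
t 24.75 tcp [439.6  73.8  70.7] phi 36.03 tilt 0.05 w 26.3 F [ 0.6  0.7 -1.9]
N=12 row [[-0.407,-0.014,0.930],[0,-0.654,0],c]
```

```bash
python3 -m jog '[[[-0.407,-0.014,0.93],[0,-0.654,0],-1],[[-0.407,-0.014,0.93],[0,-0.654,0],-1],[[-0.407,-0.014,0.93],[0,-0.654,0],-1],[[-0.407,-0.014,0.93],[0,-0.654,0],-1],[[-0.407,-0.014,0.93],[0,-0.654,0],-1],[[-0.407,-0.014,0.93],[0,-0.654,0],-1],[[-0.407,-0.014,0.93],[0,-0.654,0],-1],[[-0.407,-0.014,0.93],[0,-0.654,0],-1],[[-0.407,-0.014,0.93],[0,-0.654,0],-1],[[-0.407,-0.014,0.93],[0,-0.654,0],-1],[[-0.407,-0.014,0.93],[0,-0.654,0],-1],[[-0.407,-0.014,0.93],[0,-0.654,0],-1],[[0,0,0],[0,0,0],-1]]' 60;  python3 plan.py 511.2 364.7 -1 72; python3 - <<'E'
from h import *
p,d=snap('scene','11'); crop(p,300,150,480,350,3,'c11')
E
```

```text
time_s: 26.05
tcp_pos: [511.8, 367.7, 74.5]
tcp_rot: [[0.952, 0.001, 0.306], [-0.306, 0.001, 0.952], [0.0, -1.0, 0.002]]
contact_force: [0.2, -0.3, -1.3]
width: 25.5
t 26.05 tcp [511.8 367.7  74.5] phi 72.18 tilt 0.09 w 25.5 F [ 0.2 -0.3 -1.3]
N=4 row [[0.004,0.755,-0.030],[0,0.010,0],c]
```

View pics/c11.png

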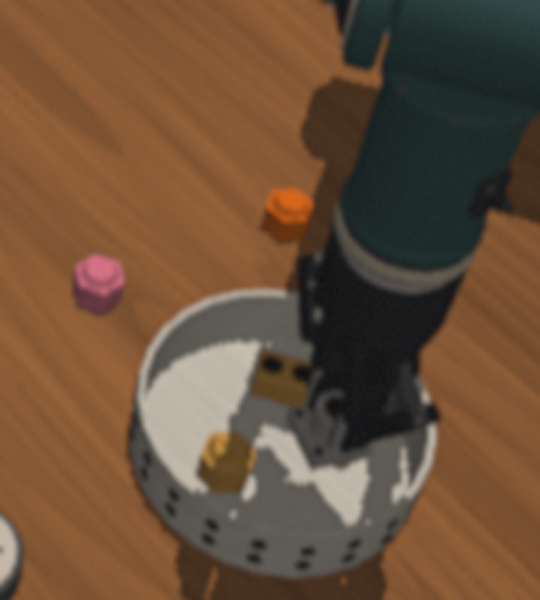

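```bash
python3 -m jog '[[[0,0.75,-0.05],[0,0,0],-1],[[0,0.75,-0.05],[0,0,0],-1],[[0,0.75,0],[0,0,0],-1],[[0,0.65,0],[0,0,0],-1],[[0,0.05,0],[0,0,0],-1],[[0,0,0],[0,0,0],-1]]' 60; python3 plan.py 511.2 364.7 -2 72
```

```text
time_s: 26.7
tcp_pos: [510.9, 361.8, -0.1]
tcp_rot: [[0.951, -0.001, 0.31], [-0.31, -0.001, 0.951], [-0.001, -1.0, -0.001]]
contact_force: [-0.5, 0.3, -1.2]
width: 26.1
t 26.70 tcp [510.9 361.8  -0.1] phi 71.97 tilt 0.07 w 26.1 F [-0.5  0.3 -1.2]
N=1 row [[-0.024,0.075,0.115],[0,-0.007,0],c]
```

```bash
python3 -m jog '[[[0,0.07,0],[0,0,0],-1],[[0,0,0],[0,0,0],-0.1],[[0,0,0],[0,0,0],-0.1],[[0,0,0],[0,0,0],-0.1],[[0,-0.4,0],[0,0,0],-0.1],[[0,-0.9,0],[0,0,0],-0.1],[[0,-0.9,0],[0,0,0],0],[[0,-0.7,0],[0,0,0],0.1]]' 60; python3 plan.py 438.9 -141.9 60 -36; python3 - <<'E'
from meas import *
p,d=snap('top','12'); all_(p,{'flB':B['flB']})
E
```

```text
time_s: 27.5
tcp_pos: [511.8, 363.1, 73.3]
tcp_rot: [[0.951, 0.002, 0.309], [-0.309, 0.001, 0.951], [0.001, -1.0, 0.002]]
contact_force: [-0.2, 0.6, 0.8]
width: 47.4
t 27.50 tcp [511.8 363.1  73.3] phi 72.01 tilt 0.13 w 47.4 F [-0.2  0.6  0.8]
N=25 row [[0.836,0.021,-0.452],[0,0.943,0],c]
flB (array([ 438.971, -141.946]), (43.48856735229492, 42.99355697631836), 64.71273803710938)
```

```bash
python3 plan.py 438.9 -141.9 60 90
```

```text
t 27.55 tcp [513.7 364.3  76.6] phi 72.01 tilt 0.41 w 46.8 F [0.8 1.3 1.7]
N=22 row [[0.016,0.030,-0.934],[0,-0.178,0],c]
```

```bash
python3 -m jog '[[[0.016,0.02,-0.934],[0,-0.178,0],0.1],[[0.016,0.02,-0.934],[0,-0.178,0],0.1],[[0.016,0.02,-0.934],[0,-0.178,0],0.1],[[0.016,0.02,-0.934],[0,-0.178,0],0.1],[[0.016,0.02,-0.934],[0,-0.178,0],0.1],[[0.016,0.02,-0.934],[0,-0.178,0],0.1],[[0.016,0.02,-0.934],[0,-0.178,0],0.1],[[0.016,0.02,-0.934],[0,-0.178,0],0.1],[[0.016,0.02,-0.934],[0,-0.178,0],0.1],[[0.016,0.02,-0.934],[0,-0.178,0],0.1],[[0.016,0.02,-0.934],[0,-0.178,0],0.1],[[0.016,0.02,-0.934],[0,-0.178,0],0.1],[[0.016,0.02,-0.934],[0,-0.178,0],0.1],[[0.016,0.02,-0.934],[0,-0.178,0],0.1],[[0.016,0.02,-0.934],[0,-0.178,0],0.1],[[0.016,0.02,-0.934],[0,-0.178,0],0.1],[[0.016,0.02,-0.934],[0,-0.178,0],0.1],[[0.016,0.02,-0.934],[0,-0.178,0],0.1],[[0.016,0.02,-0.934],[0,-0.178,0],0.1],[[0.016,0.02,-0.934],[0,-0.178,0],0.1]]' 60; python3 plan.py 438.9 -141.9 60 90
```

```text
time_s: 29.55
tcp_pos: [436.2, -97.9, 61.2]
tcp_rot: [[1.0, 0.001, 0.029], [-0.029, -0.0, 1.0], [0.001, -1.0, -0.0]]
contact_force: [0.1, -0.0, -0.3]
width: 46.8
t 29.55 tcp [436.2 -97.9  61.2] phi 88.36 tilt 0.04 w 46.8 F [ 0.1 -0.  -0.3]
N=2 row [[0.074,0.024,-0.879],[0,-0.179,0],c]
```

```bash
python3 -m jog '[[[0.074,0,-0.86],[0,-0.179,0],0.1],[[0.074,0,-0.86],[0,-0.179,0],0.1],[[0,0,0],[0,0,0],0.1],[[0,0,0],[0,0,0],0.1]]' 60; python3 plan.py 438.9 -141.9 -8 90;python3 - <<'E'
from h import *
p,d=snap('scene','13'); crop(p,240,90,460,350,2.3,'c13')
E
```

```text
time_s: 29.95
tcp_pos: [438.9, -140.0, 61.0]
tcp_rot: [[1.0, 0.0, 0.002], [-0.002, 0.0, 1.0], [0.0, -1.0, 0.0]]
contact_force: [-0.1, 0.4, 0.1]
width: 46.9
t 29.95 tcp [ 438.9 -140.    61. ] phi 89.87 tilt 0.02 w 46.9 F [-0.1  0.4  0.1]
N=3 row [[0.001,0.920,-0.026],[0,-0.009,0],c]
```

View pics/c13.png

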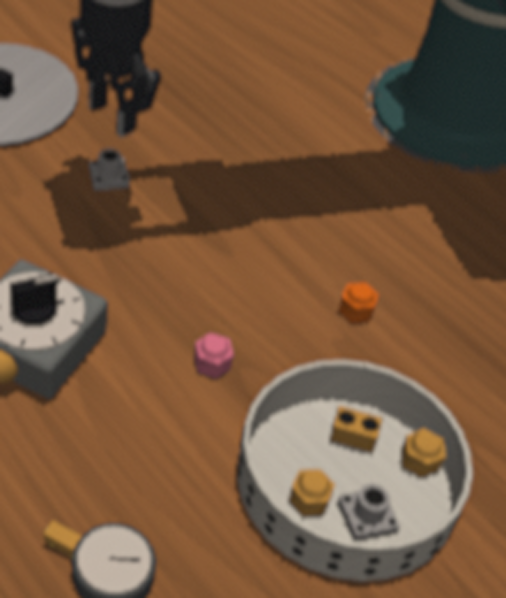

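Four pieces lie flat in the drum. Now the second flange.

```bash
python3 -m jog '[[[0,0.9,-0.03],[0,0,0],0.1],[[0,0.9,-0.03],[0,0,0],0.1],[[0,0.85,0],[0,0,0],0.1],[[0,0.08,0],[0,0,0],0.1],[[0,0,0],[0,0,0],-1],[[0,0,0],[0,0,0],-1],[[0,0,0],[0,0,0],-1],[[0,0,0],[0,0,0],-1],[[0,0,0],[0,0,0],-1],[[0,0,0],[0,0,0],-1]]' 60;python3 -m jog '[[[0,-0.5,0],[0,0,0],-1],[[0,-0.8,0],[0,0,0],-1],[[0,-0.9,0],[0,0,0],-1],[[0,-0.9,0],[0,0,0],-1]]' 60;  python3 plan.py 511.2 277.5 75 108
```

```text
time_s: 31.0
tcp_pos: [439.5, -141.7, -6.7]
tcp_rot: [[1.0, 0.001, 0.001], [-0.001, -0.0, 1.0], [0.001, -1.0, -0.0]]
contact_force: [0.1, -0.4, 1.5]
width: 26.0
time_s: 31.4
tcp_pos: [438.6, -141.4, 71.4]
tcp_rot: [[1.0, -0.0, 0.001], [-0.001, 0.0, 1.0], [-0.0, -1.0, 0.0]]
contact_force: [-0.0, 0.1, -1.0]
width: 25.5
t 31.40 tcp [ 438.6 -141.4   71.4] phi 89.96 tilt 0.02 w 25.5 F [-0.   0.1 -1. ]
N=18 row [[0.298,-0.008,0.901],[0,-0.219,0],c]
```

```bash
python3 -m jog '[[[0.298,-0.008,0.901],[0,-0.219,0],-1],[[0.298,-0.008,0.901],[0,-0.219,0],-1],[[0.298,-0.008,0.901],[0,-0.219,0],-1],[[0.298,-0.008,0.901],[0,-0.219,0],-1],[[0.298,-0.008,0.901],[0,-0.219,0],-1],[[0.298,-0.008,0.901],[0,-0.219,0],-1],[[0.298,-0.008,0.901],[0,-0.219,0],-1],[[0.298,-0.008,0.901],[0,-0.219,0],-1],[[0.298,-0.008,0.901],[0,-0.219,0],-1],[[0.298,-0.008,0.901],[0,-0.219,0],-1],[[0.298,-0.008,0.901],[0,-0.219,0],-1],[[0.298,-0.008,0.901],[0,-0.219,0],-1],[[0.298,-0.008,0.901],[0,-0.219,0],-1],[[0.298,-0.008,0.901],[0,-0.219,0],-1],[[0.298,-0.008,0.901],[0,-0.219,0],-1],[[0.298,-0.008,0.901],[0,-0.219,0],-1],[[0.298,-0.008,0.901],[0,-0.219,0],-1],[[0.298,-0.008,0.901],[0,-0.219,0],-1],[[0,0,0],[0,0,0],-1]]' 60;  python3 plan.py 511.2 277.5 -2 108; python3 - <<'E'
from h import *
p,d=snap('scene','14'); crop(p,300,150,480,350,3,'c14')
E
```

```text
time_s: 33.3
tcp_pos: [511.7, 280.2, 74.7]
tcp_rot: [[0.95, 0.001, -0.312], [0.312, 0.001, 0.95], [0.002, -1.0, 0.001]]
contact_force: [0.2, -0.1, -2.0]
width: 25.9
t 33.30 tcp [511.7 280.2  74.7] phi 108.17 tilt 0.11 w 25.9 F [ 0.2 -0.1 -2. ]
N=4 row [[-0.013,0.767,-0.024],[0,0.009,0],c]
```

View pics/c14.png

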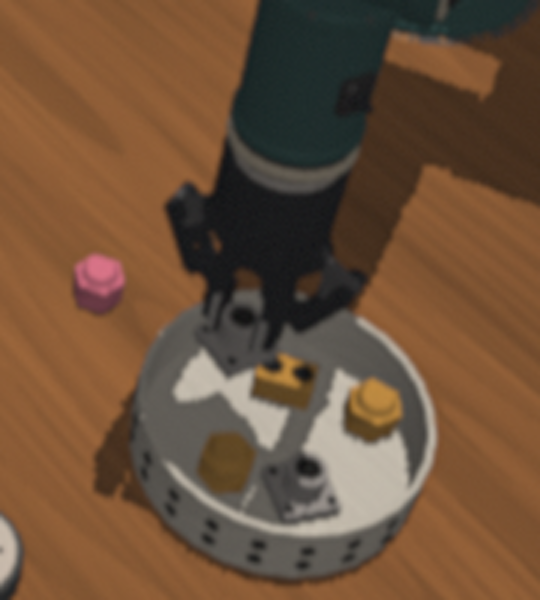

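```bash
python3 -m jog '[[[-0.05,0.75,-0.08],[0,0,0],-1],[[-0.05,0.75,-0.06],[0,0,0],-1],[[0,0.75,0],[0,0,0],-1],[[0,0.65,0],[0,0,0],-1],[[0,0.1,0],[0,0,0],-1],[[0,0,0],[0,0,0],-1]]' 60; python3 plan.py 509.5 275 -2 108;  python3 - <<'E'
from h import *
p,d=snap('scene','15'); crop(p,300,150,480,350,3,'c15')
E
```

```text
time_s: 33.95
tcp_pos: [509.8, 272.3, -1.2]
tcp_rot: [[0.951, -0.001, -0.309], [0.309, -0.001, 0.951], [-0.001, -1.0, -0.001]]
contact_force: [-0.6, -0.4, -1.6]
width: 25.7
t 33.95 tcp [509.8 272.3  -1.2] phi 107.98 tilt 0.08 w 25.7 F [-0.6 -0.4 -1.6]
N=1 row [[0.023,0.030,0.107],[0,-0.004,0],c]
```

View pics/c15.png

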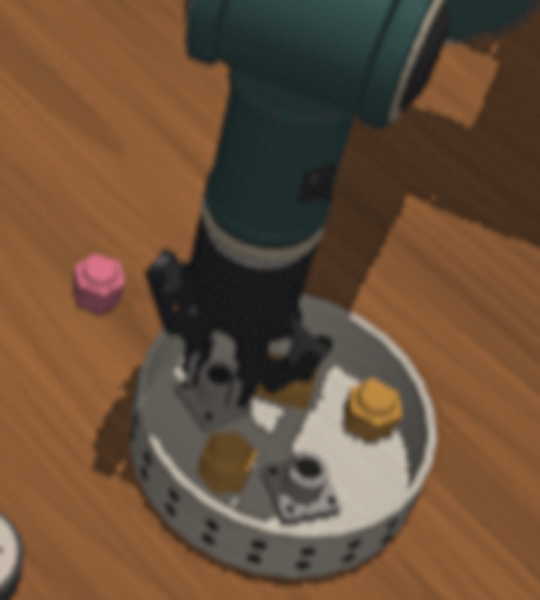

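The flange is down beside the others. I release it with a small opening and rise.

```bash
python3 -m jog '[[[0,0.04,0],[0,0,0],-1],[[0,0,0],[0,0,0],-0.15],[[0,0,0],[0,0,0],-0.15],[[0,0,0],[0,0,0],-0.15],[[0,-0.4,0],[0,0,0],-0.15],[[0,-0.9,0],[0,0,0],-0.15],[[0,-0.9,0],[0,0,0],-0.15],[[0,-0.9,0],[0,0,0],0.1]]' 60; python3 plan.py 469.4 -344.5 75 23
```

```text
time_s: 34.8
tcp_pos: [510.1, 273.6, 76.8]
tcp_rot: [[0.951, 0.0, -0.31], [0.31, 0.0, 0.951], [0.0, -1.0, 0.0]]
contact_force: [0.1, 1.4, -0.3]
width: 46.8
t 34.80 tcp [510.1 273.6  76.8] phi 108.04 tilt 0.02 w 46.8 F [ 0.1  1.4 -0.3]
N=28 row [[0.319,0.003,-0.918],[0,0.663,0],c]
```

```bash
python3 plan.py 440 -80 90 85
```

```text
t 34.80 tcp [510.1 273.6  76.8] phi 108.04 tilt 0.02 w 46.8 F [ 0.1  1.4 -0.3]
N=15 row [[-0.307,-0.035,-0.918],[0,0.335,0],c]
```

```bash
python3 -m jog '[[[-0.307,-0.035,-0.918],[0,0.335,0],0.1],[[-0.307,-0.035,-0.918],[0,0.335,0],0.1],[[-0.307,-0.035,-0.918],[0,0.335,0],0.1],[[-0.307,-0.035,-0.918],[0,0.335,0],0.1],[[-0.307,-0.035,-0.918],[0,0.335,0],0.1],[[-0.307,-0.035,-0.918],[0,0.335,0],0.1],[[-0.307,-0.035,-0.918],[0,0.335,0],0.1],[[-0.307,-0.035,-0.918],[0,0.335,0],0.1],[[-0.307,-0.035,-0.918],[0,0.335,0],0.1],[[-0.307,-0.035,-0.918],[0,0.335,0],0.1],[[-0.307,-0.035,-0.918],[0,0.335,0],0.1],[[-0.307,-0.035,-0.918],[0,0.335,0],0.1],[[-0.307,-0.035,-0.918],[0,0.335,0],0.1],[[-0.307,-0.035,-0.918],[0,0.335,0],0.1],[[-0.307,-0.035,-0.918],[0,0.335,0],0.1]]' 60; python3 plan.py 469.4 -344.5 75 23
python3 - <<'E'
from meas import *
p,d=snap('scene','16'); crop(p,320,230,470,350,5,'c16'); p,d=snap('top','16'); C=cloud('top',d)
G=C[(C[...,2]>32)&(C[...,1]<-300)&(C[...,1]>-390)&(C[...,0]<560)&(C[...,2]<50)]; print('gripc',rect(G[:,:2]),G[:,2].mean())
crop(p,85,200,195,305,6,'c16t')
E
```

```text
time_s: 36.3
tcp_pos: [440.0, -81.1, 89.4]
tcp_rot: [[0.996, 0.001, 0.088], [-0.088, -0.0, 0.996], [0.001, -1.0, -0.0]]
contact_force: [0.7, 0.7, -0.1]
width: 46.6
t 36.30 tcp [440.  -81.1  89.4] phi 84.95 tilt 0.08 w 46.6 F [ 0.7  0.7 -0.1]
N=15 row [[0.480,0.038,-0.566],[0,0.901,0],c]
gripc (array([ 469.314, -343.844]), (18.14234733581543, 44.3786506652832), 22.529407501220703) 42.12505052710314
```

View pics/c16.png

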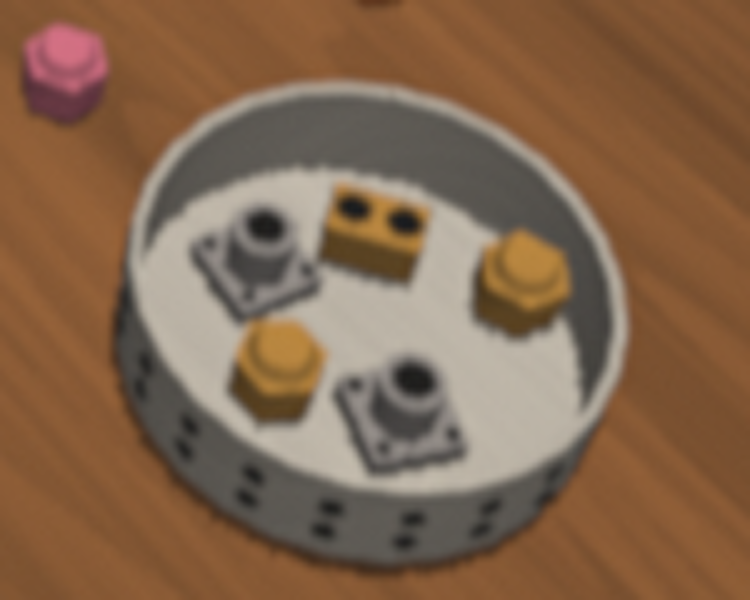

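View pics/c16t.png

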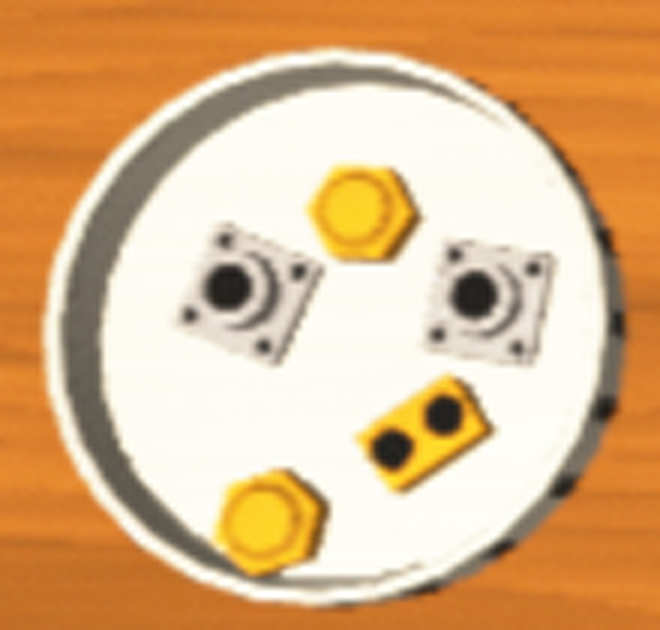

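All five lie flat in the drum: caps, block and flanges, side by side and clear of each other. Now the cover.

```bash
python3 -m jog '[[[0.48,0.038,-0.566],[0,0.905,0],0.1],[[0.48,0.038,-0.566],[0,0.905,0],0.1],[[0.48,0.038,-0.566],[0,0.905,0],0.1],[[0.48,0.038,-0.566],[0,0.905,0],0.1],[[0.48,0.038,-0.566],[0,0.905,0],0.1],[[0.48,0.038,-0.566],[0,0.905,0],0.1],[[0.48,0.038,-0.566],[0,0.905,0],0.1],[[0.48,0.038,-0.566],[0,0.905,0],0.1],[[0.48,0.038,-0.566],[0,0.905,0],0.1],[[0.48,0.038,-0.566],[0,0.905,0],0.1],[[0.48,0.038,-0.566],[0,0.905,0],0.1],[[0.48,0.038,-0.566],[0,0.905,0],0.1],[[0.48,0.038,-0.566],[0,0.905,0],0.1],[[0.48,0.038,-0.566],[0,0.905,0],0.1],[[0.48,0.038,-0.566],[0,0.905,0],0.1],[[0,0,0],[0,0,0],0.1]]' 100; python3 plan.py 469.4 -344.2 -7 22.5
```

```text
time_s: 38.0
tcp_pos: [469.1, -344.7, 74.5]
tcp_rot: [[0.385, 0.001, 0.923], [-0.923, -0.001, 0.385], [0.001, -1.0, 0.0]]
contact_force: [-0.3, -0.5, -0.1]
width: 46.6
t 38.00 tcp [ 469.1 -344.7   74.5] phi 22.67 tilt 0.05 w 46.6 F [-0.3 -0.5 -0.1]
N=4 row [[-0.004,0.815,0.005],[0,0.009,0],c]
```

```bash
python3 -m jog '[[[0,0.8,0],[0,0,0],0.1],[[0,0.8,0],[0,0,0],0.1],[[0,0.8,0],[0,0,0],0.1],[[0,0.8,0],[0,0,0],0.1],[[0,0,0],[0,0,0],0.1]]' 100; python3 -m jog '[[[0,0,0],[0,0,0],-1],[[0,0,0],[0,0,0],-1],[[0,0,0],[0,0,0],-1],[[0,0,0],[0,0,0],-1],[[0,0,0],[0,0,0],-1],[[0,0,0],[0,0,0],-1],[[0,0,0],[0,0,0],-1]]' 100; python3 - <<'E'
from h import *
p,d=snap('scene','17'); crop(p,180,60,340,180,5,'c17')
E
```

```text
time_s: 38.5
tcp_pos: [467.3, -340.5, -8.6]
tcp_rot: [[0.389, -0.004, 0.921], [-0.921, 0.004, 0.389], [-0.006, -1.0, -0.002]]
contact_force: [-0.4, 0.5, -0.9]
width: 47.1
time_s: 39.2
tcp_pos: [470.3, -344.0, -4.1]
tcp_rot: [[0.387, 0.003, 0.922], [-0.922, -0.001, 0.387], [0.002, -1.0, 0.002]]
contact_force: [2.1, 3.2, 6.7]
width: 16.1
```

View pics/c17.png

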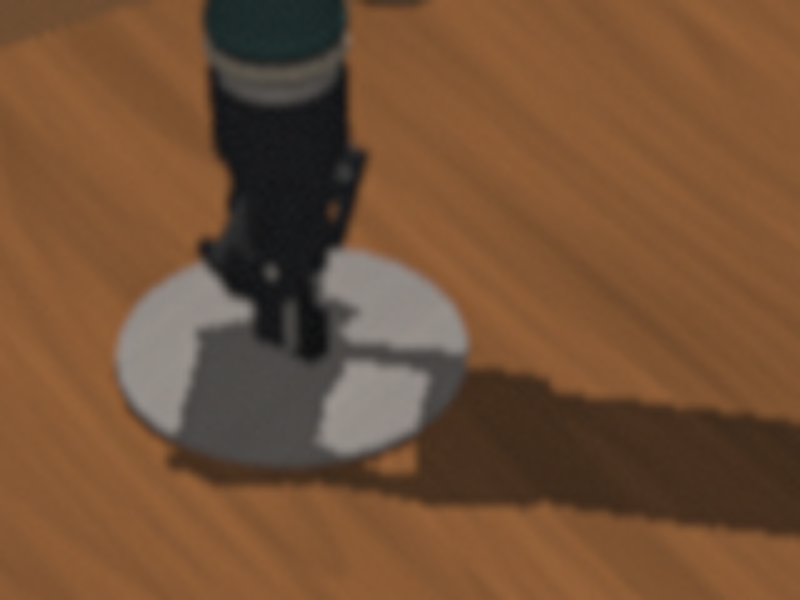

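```bash
python3 -m jog '[[[0,-0.2,0],[0,0,0],-1],[[0,-0.5,0],[0,0,0],-1],[[0,-0.7,0],[0,0,0],-1],[[0,-0.8,0],[0,0,0],-1],[[0,-0.8,0],[0,0,0],-1],[[0,-0.8,0],[0,0,0],-1],[[0,-0.4,0],[0,0,0],-1],[[0,0,0],[0,0,0],-1]]' 120; python3 plan.py 455 0 98 22.5; python3 - <<'E'
from h import *
p,d=snap('scene','18'); crop(p,180,40,340,180,5,'c18')
E
```

```text
time_s: 40.05
tcp_pos: [469.8, -344.5, 101.1]
tcp_rot: [[0.387, 0.003, 0.922], [-0.922, -0.002, 0.387], [0.003, -1.0, 0.002]]
contact_force: [0.8, 0.1, -3.8]
width: 15.9
t 40.05 tcp [ 469.8 -344.5  101.1] phi 22.77 tilt 0.20 w 15.9 F [ 0.8  0.1 -3.8]
N=14 row [[-0.925,0.009,0.340],[0,0.004,0],c]
```

View pics/c18.png

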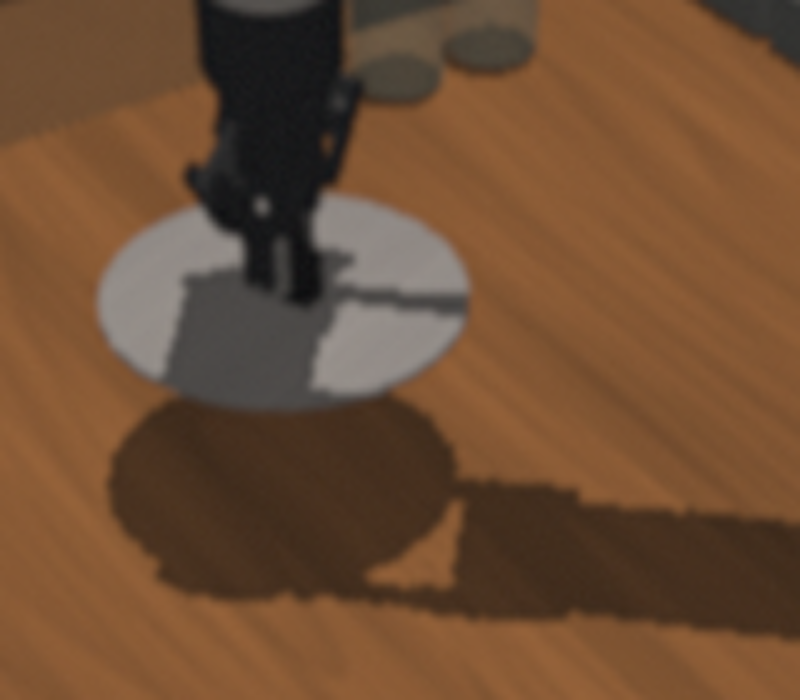

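The cover is lifted and level. I carry it in two legs.

```bash
python3 -m jog '[[[-0.4,0,0.15],[0,0,0],-1],[[-0.8,0,0.3],[0,0,0],-1],[[-0.92,0,0.34],[0,0,0],-1],[[-0.92,0,0.34],[0,0,0],-1],[[-0.92,0,0.34],[0,0,0],-1],[[-0.92,0,0.34],[0,0,0],-1],[[-0.92,0,0.34],[0,0,0],-1],[[-0.92,0,0.34],[0,0,0],-1],[[-0.92,0,0.34],[0,0,0],-1],[[-0.92,0,0.34],[0,0,0],-1],[[-0.92,0,0.34],[0,0,0],-1],[[-0.92,0,0.34],[0,0,0],-1],[[-0.92,0,0.34],[0,0,0],-1],[[-0.92,0,0.34],[0,0,0],-1]]' 120; python3 plan.py 497 321 98 22.5
```

```text
time_s: 41.5
tcp_pos: [452.5, -15.1, 97.8]
tcp_rot: [[0.388, -0.003, 0.922], [-0.922, 0.001, 0.388], [-0.002, -1.0, -0.002]]
contact_force: [-0.4, -0.0, -4.2]
width: 15.8
t 41.50 tcp [452.5 -15.1  97.8] phi 22.81 tilt 0.16 w 15.8 F [-0.4 -0.  -4.2]
N=13 row [[-0.902,-0.000,0.525],[0,0.005,0],c]
```

```bash
python3 -m jog '[[[-0.902,0,0.525],[0,0,0],-1],[[-0.902,0,0.525],[0,0,0],-1],[[-0.902,0,0.525],[0,0,0],-1],[[-0.902,0,0.525],[0,0,0],-1],[[-0.902,0,0.525],[0,0,0],-1],[[-0.902,0,0.525],[0,0,0],-1],[[-0.902,0,0.525],[0,0,0],-1],[[-0.902,0,0.525],[0,0,0],-1],[[-0.902,0,0.525],[0,0,0],-1],[[-0.902,0,0.525],[0,0,0],-1],[[-0.902,0,0.525],[0,0,0],-1],[[-0.8,0,0.46],[0,0,0],-1],[[-0.6,0,0.35],[0,0,0],-1],[[-0.2,0,0.1],[0,0,0],-1],[[0,0,0],[0,0,0],-1],[[0,0,0],[0,0,0],-1]]' 120; python3 plan.py 497 321 98 22.5; python3 plan.py 497 321 98 22.5; python3 - <<'E'
from h import *
p,d=snap('scene','19'); crop(p,310,170,480,350,4,'c19')
p,d=snap('top','19'); crop(p,85,200,195,305,6,'c19t')
E
```

```text
time_s: 43.1
tcp_pos: [496.6, 312.0, 98.6]
tcp_rot: [[0.387, -0.001, 0.922], [-0.922, -0.001, 0.387], [0.001, -1.0, -0.002]]
contact_force: [0.1, -0.1, -3.9]
width: 15.6
t 43.10 tcp [496.6 312.   98.6] phi 22.79 tilt 0.10 w 15.6 F [ 0.1 -0.1 -3.9]
N=1 row [[-0.328,0.025,0.154],[0,0.062,0],c]
t 43.10 tcp [496.6 312.   98.6] phi 22.79 tilt 0.10 w 15.6 F [ 0.1 -0.1 -3.9]
N=1 row [[-0.328,0.025,0.154],[0,0.062,0],c]
```

View pics/c19.png

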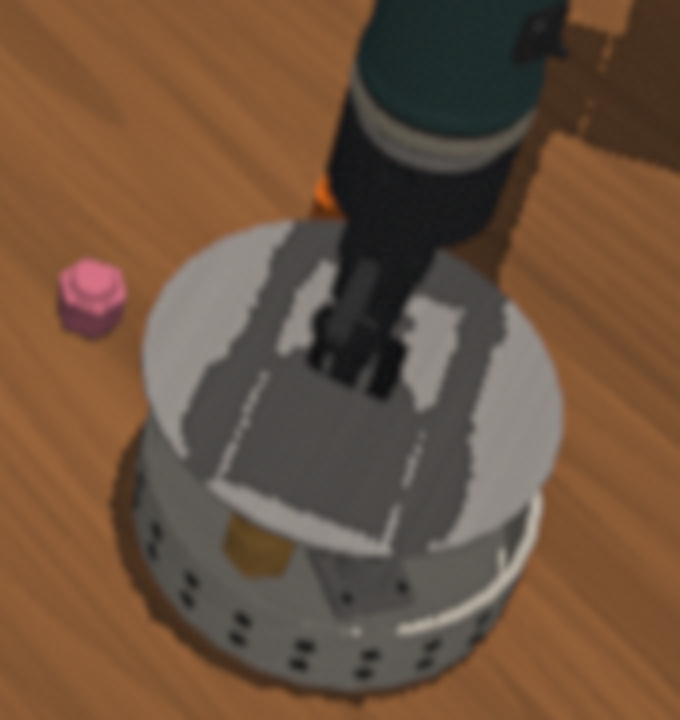

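View pics/c19t.png

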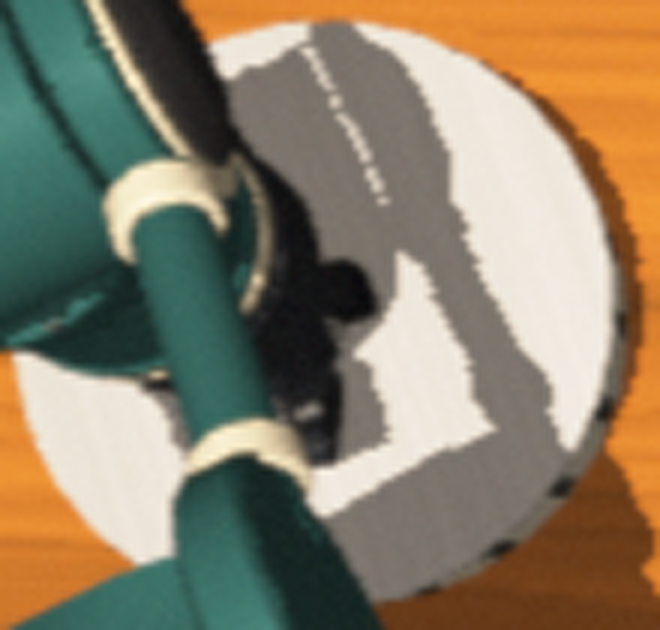

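```bash
cat > cov.py <<'E'
from meas import *
def circ(R):
    A=np.c_[2*R,np.ones(len(R))]; x=np.linalg.lstsq(A,(R**2).sum(1),rcond=None)[0]; return x[:2],np.sqrt(x[2]+x[:2]@x[:2])
def rim(n):
    p,d=load(n); C=cloud(n,d)
    R=C[(C[...,2]>51)&(C[...,2]<60)&(abs(C[...,1]-321)<115)&(abs(C[...,0]-497)<115)][:,:2]
    for _ in range(3):
        c,r=circ(R); q=abs(np.linalg.norm(R-c,axis=1)-r); R=R[q<6]
    return c,r,len(R)
def disc(n,zexp,tag):
    p,d=snap(n,tag); C=cloud(n,d)
    m=(abs(C[...,2]-zexp)<8)&(np.hypot(C[...,0]-497,C[...,1]-321)<125)&(d>0)
    P=C[m]; A=np.c_[P[:,:2]-[497,321],np.ones(len(P))]; k=np.linalg.lstsq(A,P[:,2],rcond=None)[0]
    res=P[:,2]-A@k; P=P[abs(res)<2.5]; A=np.c_[P[:,:2]-[497,321],np.ones(len(P))]; k=np.linalg.lstsq(A,P[:,2],rcond=None)[0]
    print(n,'plane z0 %.1f slope deg %s n %d'%(k[2],np.degrees(k[:2]).round(2),len(P)))
    # boundary: farthest point per angular sector
    c=P[:,:2].mean(0)
    h=cv2.convexHull(P[:,:2].astype(np.float32))[:,0]
    for _ in range(4):
        c,r=circ(h); q=np.linalg.norm(h-c,axis=1)-r; h=h[abs(q)<3]
        if len(h)<8: break
    print(n,'disc centre',c,'r',r,len(h))
E
python3 - <<'E'
from cov import *
print('rim scene',rim('scene'),'top',rim('top'))
disc('scene',114,'20'); disc('top',114,'20'); print(manip.get_obs()['tcp_pos'])
E
```

```text
rim scene (array([497.851, 322.644]), np.float64(96.96519089483202), 819) top (array([497.117, 321.062]), np.float64(96.89962919619134), 680)
scene plane z0 113.7 slope deg [-0.2 -0. ] n 5529
scene disc centre [495.839 311.359] r 101.85954254960984 50
top plane z0 113.3 slope deg [-0.14 -0.04] n 3425
top disc centre [496.063 310.554] r 101.2120399541789 43
[497.363 311.84   99.092]
```

```bash
python3 -m jog '[[[-0.19,0,0.112],[0,0,0],-1],[[-0.19,0,0.112],[0,0,0],-1],[[0,0.5,0],[0,0,0],-1],[[0,0.5,0],[0,0,0],-1],[[0,0.5,0],[0,0,0],-1],[[0,0,0],[0,0,0],-1],[[0,0,0],[0,0,0],-1]]' 120; python3 - <<'E'
from cov import *
disc('scene',77,'21'); disc('top',77,'21'); o=manip.get_obs(); print(o['tcp_pos'],o['contact_force'],o['width'])
E
```

```text
time_s: 44.0
tcp_pos: [498.0, 323.1, 60.3]
tcp_rot: [[0.387, -0.002, 0.922], [-0.922, -0.001, 0.387], [0.0, -1.0, -0.003]]
contact_force: [0.2, 0.0, -3.8]
width: 15.9
scene plane z0 75.1 slope deg [-0.29  0.  ] n 5362
scene disc centre [497.122 322.776] r 101.77643844698773 47
top plane z0 75.5 slope deg [-0.2  -0.04] n 3015
top disc centre [497.487 322.212] r 101.10623976041849 42
[499.185 323.834  61.777] [-0.372 -0.649 -3.311] 16.020354737618682
```

```bash
python3 -m jog '[[[0,0.2,0],[0,0,0],-1],[[0,0.2,0],[0,0,0],-1],[[0,0.15,0],[0,0,0],-1],[[0,0,0],[0,0,0],-1],[[0,0,0],[0,0,0],-1]]' 120; python3 -m jog '[[[0,0.06,0],[0,0,0],-1],[[0,0.03,0],[0,0,0],-1],[[0,0,0],[0,0,0],-1],[[0,0,0],[0,0,0],-1]]' 120; python3 - <<'E'
from cov import *
disc('scene',60,'22'); disc('top',60,'22'); o=manip.get_obs(); print(o['tcp_pos'],o['contact_force'],o['width'])
E
```

```text
time_s: 44.6
tcp_pos: [498.7, 323.6, 47.6]
tcp_rot: [[0.387, -0.0, 0.922], [-0.922, -0.0, 0.387], [0.0, -1.0, -0.0]]
contact_force: [0.3, -0.2, -2.9]
width: 15.8
time_s: 45.0
tcp_pos: [498.9, 323.7, 45.6]
tcp_rot: [[0.387, 0.0, 0.922], [-0.922, 0.0, 0.387], [-0.0, -1.0, 0.0]]
contact_force: [-0.8, -0.1, -4.6]
width: 15.8
scene plane z0 60.5 slope deg [-0.11  0.07] n 5188
scene disc centre [497.765 323.57 ] r 101.65004914488416 48
top plane z0 60.1 slope deg [-0.04  0.01] n 2906
top disc centre [497.498 322.347] r 100.98813446467412 41
[498.938 323.745  45.679] [ 0.272 -0.48  -3.918] 15.83744887522136
```

```bash
python3 -m jog '[[[0,0.05,0],[0,0,0],-1],[[0,0.03,0],[0,0,0],-1],[[0,0,0],[0,0,0],-1]]' 120;python3 -m jog '[[[0,0,0],[0,0,0],-0.4],[[0,0,0],[0,0,0],-0.4],[[0,0,0],[0,0,0],0],[[0,0,0],[0,0,0],0],[[0,0,0],[0,0,0],0]]' 120;python3 -m jog '[[[0,-0.3,0],[0,0,0],0],[[0,-0.8,0],[0,0,0],0],[[0,-0.9,0],[0,0,0],0],[[0,-0.9,0],[0,0,0],0],[[0,-0.9,0],[0,0,0],0]]' 60; python3 - <<'E'
from cov import *
disc('scene',60,'23'); disc('top',60,'23')
p,d=snap('scene','24'); crop(p,310,170,480,350,4,'c24')
E
```

```text
time_s: 45.4
tcp_pos: [499.2, 323.9, 44.9]
tcp_rot: [[0.387, 0.0, 0.922], [-0.922, 0.0, 0.387], [-0.0, -1.0, 0.001]]
contact_force: [-3.2, -0.6, 5.2]
width: 15.8
time_s: 45.9
tcp_pos: [498.9, 323.7, 43.5]
tcp_rot: [[0.387, 0.0, 0.922], [-0.922, 0.0, 0.387], [0.0, -1.0, 0.0]]
contact_force: [-0.6, 0.4, -0.0]
width: 42.5
time_s: 46.4
tcp_pos: [498.9, 323.7, 140.0]
tcp_rot: [[0.387, 0.0, 0.922], [-0.922, 0.0, 0.387], [-0.0, -1.0, 0.0]]
contact_force: [0.7, 0.2, 0.2]
width: 42.6
scene plane z0 59.8 slope deg [-0.05  0.  ] n 5517
scene disc centre [497.979 323.395] r 101.70416011581433 55
top plane z0 59.3 slope deg [-0.03 -0.08] n 3414
top disc centre [497.973 322.691] r 101.09445036765695 46
```

View pics/c24.png

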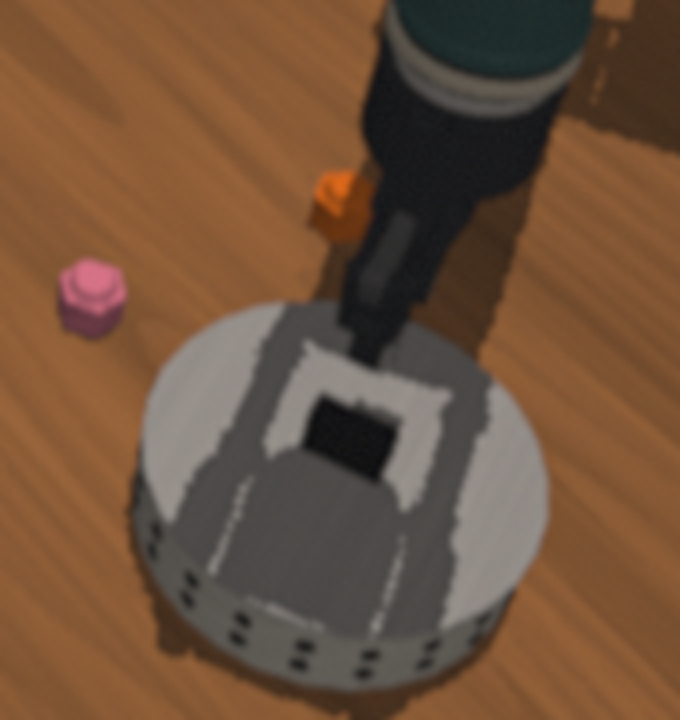

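The cover is seated: its top is at about 59.5 mm (59 expected), level, and centred within 1–2 mm. Now the timer.

```bash
cat > tim.py <<'E'
from meas import *
from cov import circ
def timer(tag,z0=50,show=True):
    for n in('top','scene'):
        p,d=snap(n,tag); C=cloud(n,d)
        T=C[(C[...,2]>78)&(C[...,2]<98)&(abs(C[...,0]-645)<35)&(abs(C[...,1]-22)<35)]
        top=T[T[:,2]>88]; print(n,'bar top',len(top),rect(top[:,:2]) if len(top)>5 else '',np.median(top[:,2]) if len(top) else '')
        # house blob: dial face white
        if n=='top': box=(235,150,325,232)
        else: box=(210,190,300,270)
        u0,v0,u1,v1=box; s=6
        im=cv2.resize(p[v0:v1,u0:u1],None,fx=s,fy=s,interpolation=cv2.INTER_CUBIC)
        hsv=cv2.cvtColor(im,cv2.COLOR_RGB2HSV)
        crop(p,*box,8,'tim_%s_%s'%(n,tag))
        w=cv2.inRange(hsv,(0,0,215 if n=='top' else 140),(180,60,255))
        k,l,st,cc=cv2.connectedComponentsWithStats(w); i=1+np.argmax(st[1:,4])
        m=(l==i).astype(np.uint8)
        cs,_=cv2.findContours(m,cv2.RETR_EXTERNAL,cv2.CHAIN_APPROX_NONE); c=max(cs,key=cv2.contourArea)
        h=cv2.convexHull(c)[:,0]; uv=(h+.5)/s-.5+[u0,v0]; W=ray(n,uv,z0)[:,:2]
        ctr,r=circ(W); print(n,'dial centre',ctr,'r',r)
        # ticks: dark pixels in annulus
        g=cv2.cvtColor(im,cv2.COLOR_RGB2GRAY); vv,uu=np.mgrid[:g.shape[0],:g.shape[1]]
        W=ray(n,np.stack([(uu.ravel()+.5)/s-.5+u0,(vv.ravel()+.5)/s-.5+v0],1),z0)[:,:2]-ctr
        rr=np.hypot(*W.T); an=np.degrees(np.arctan2(W[:,1],W[:,0])); gg=g.ravel().astype(float)
        bins=np.arange(-180,180,2); sel=(rr>r-11)&(rr<r-3)
        pr=[gg[sel&(an>=b)&(an<b+2)].min() for b in bins]
        thr=np.median(pr)-35 
        ks=(sel&(gg<np.median(gg[sel])-40)).reshape(g.shape).astype(np.uint8)
        k,l,st,cc=cv2.connectedComponentsWithStats(ks)
        out=[]
        for i in range(1,k):
            if st[i,4]>25:
                q=(l==i).ravel(); wt=W[q].mean(0); out.append((round(float(np.degrees(np.arctan2(wt[1],wt[0]))),1),int(st[i,4])))
        print(n,'ticks(deg,area)',sorted(out))
if __name__=='__main__':
    import sys; timer(sys.argv[1])
E
python3 tim.py a
```

```text
top bar top 132 (array([645.914,  23.562]), (13.866361618041992, 45.701934814453125), 73.38874816894531) 92.63175640103589
top dial centre [647.38   22.407] r 51.14689525989962
top ticks(deg,area) [(-156.3, 180), (-37.1, 174), (43.0, 35), (83.7, 79), (123.2, 171), (163.0, 105)]
scene bar top 106 (array([646.281,  23.822]), (16.43494415283203, 44.68199920654297), 74.2254409790039) 92.51982125503037
scene dial centre [644.956  22.139] r 51.279696171013164
scene ticks(deg,area) [(-136.2, 1006), (-37.5, 174), (3.2, 123), (43.3, 63), (82.9, 37), (123.1, 46)]
```

```bash
python3 - <<'E'
import cv2,numpy as np
a=cv2.imread('pics/tim_top_a.png');b=cv2.imread('pics/tim_scene_a.png');b=cv2.resize(b,(a.shape[1],a.shape[0]));im=np.hstack([a,b]);cv2.imwrite('pics/tim_ab.png',cv2.resize(im,(800,int(im.shape[0]*800/im.shape[1]))))
E
```

```text
(no output)
```

View pics/tim_ab.png

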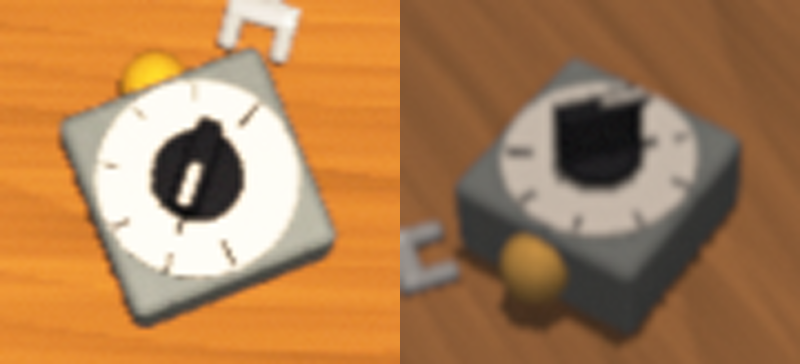

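Zero tick is at world angle −156.6° and the ticks step −40.1°, as stated. The bar's pointer is at about 164°, so the dial reads about 0.69 rad (10 min). The knob axis is near (646, 23).

```bash
python3 plan.py 646.1 23.2 120 73.6
```

```text
t 46.65 tcp [498.5 323.5 138.1] phi 22.78 tilt 0.03 w 42.4 F [ 0.  -0.6 -1. ]
N=14 row [[0.927,0.052,-0.341],[0,-0.792,0],c]
```

```bash
python3 -m jog '[[[0.927,0.03,-0.341],[0,-0.792,0],0],[[0.927,0.03,-0.341],[0,-0.792,0],0],[[0.927,0.03,-0.341],[0,-0.792,0],0],[[0.927,0.03,-0.341],[0,-0.792,0],0],[[0.927,0.03,-0.341],[0,-0.792,0],0],[[0.927,0.03,-0.341],[0,-0.792,0],0],[[0.927,0.03,-0.341],[0,-0.792,0],0],[[0.927,0.03,-0.341],[0,-0.792,0],0],[[0.927,0.03,-0.341],[0,-0.792,0],0],[[0.927,0.03,-0.341],[0,-0.792,0],0],[[0.927,0.03,-0.341],[0,-0.792,0],0],[[0.927,0.03,-0.341],[0,-0.792,0],0],[[0.927,0.03,-0.341],[0,-0.792,0],0],[[0.927,0.03,-0.341],[0,-0.792,0],0],[[0,0,0],[0,0,0],0],[[0,0,0],[0,0,0],0]]' 60; python3 plan.py 646.1 23.2 44 73.6; python3 -c "
from workcell import manip;print(manip.get_obs()['qpos'])"
```

```text
time_s: 48.25
tcp_pos: [645.2, 23.2, 126.1]
tcp_rot: [[0.959, -0.004, 0.284], [-0.284, 0.0, 0.959], [-0.004, -1.0, -0.001]]
contact_force: [0.3, 0.1, 0.1]
width: 42.9
t 48.25 tcp [645.2  23.2 126.1] phi 73.49 tilt 0.21 w 42.9 F [0.3 0.1 0.1]
N=4 row [[0.008,0.821,0.002],[0,-0.006,0],c]
[-1.58647497e-01  1.56507213e+01  1.00324570e+02  2.06985143e-02
  6.42352058e+01 -7.36594999e+01]
```

```bash
python3 -m jog '[[[0,0.8,0],[0,0,0],-0.1],[[0,0.8,0],[0,0,0],-0.1],[[0,0.8,0],[0,0,0],-0.2],[[0,0.7,0],[0,0,0],-0.2],[[0,0.1,0],[0,0,0],-0.2],[[0,0,0],[0,0,0],-0.2]]' 60; python3 plan.py 646.1 23.2 44 73.6; python3 -m jog '[[[0,0,0],[0,0,0],-1],[[0,0,0],[0,0,0],-1],[[0,0,0],[0,0,0],-1],[[0,0,0],[0,0,0],-1],[[0,0,0],[0,0,0],-1],[[0,0,0],[0,0,0],-1]]' 60; python3 plan.py 646.1 23.2 44 73.6;python3 - <<'E'
from h import *
p,d=snap('scene','30'); crop(p,200,130,320,270,5,'c30')
E
```

```text
time_s: 48.85
tcp_pos: [645.3, 23.9, 47.1]
tcp_rot: [[0.959, -0.002, 0.282], [-0.282, 0.0, 0.959], [-0.002, -1.0, -0.001]]
contact_force: [-0.1, -0.5, 0.7]
width: 34.2
t 48.85 tcp [645.3  23.9  47.1] phi 73.62 tilt 0.13 w 34.2 F [-0.1 -0.5  0.7]
N=1 row [[0.039,0.124,-0.018],[0,0.003,0],c]
time_s: 49.45
tcp_pos: [647.5, 23.8, 49.6]
tcp_rot: [[0.959, 0.002, 0.282], [-0.282, 0.0, 0.959], [0.002, -1.0, 0.001]]
contact_force: [-0.6, 2.2, 6.5]
width: 12.8
t 49.45 tcp [647.5  23.8  49.6] phi 73.60 tilt 0.13 w 12.8 F [-0.6  2.2  6.5]
N=1 row [[-0.049,0.224,-0.040],[0,-0.001,0],c]
```

View pics/c30.png

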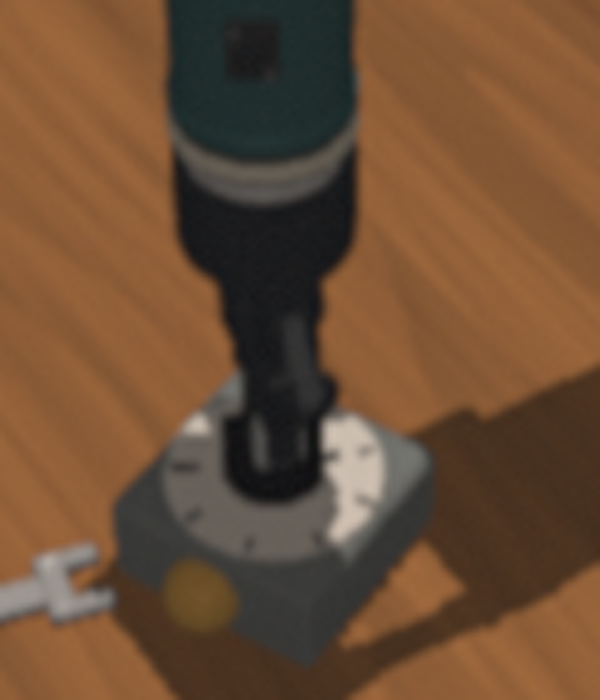

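```bash
python3 -m jog '[[[0,-0.06,0],[0,0.5,0],-1],[[0,0,0],[0,1,0],-1],[[0,0,0],[0,1,0],-1],[[0,0,0],[0,1,0],-1],[[0,0,0],[0,1,0],-1],[[0,0,0],[0,1,0],-1],[[0,0,0],[0,1,0],-1],[[0,0,0],[0,1,0],-1],[[0,0,0],[0,1,0],-1],[[0,0,0],[0,1,0],-1],[[0,0,0],[0,1,0],-1]]' 60; python3 tim.py b; python3 plan.py 646.1 23.2 44 -137.8
```

```text
time_s: 50.6
tcp_pos: [647.4, 23.7, 49.6]
tcp_rot: [[0.427, 0.002, 0.904], [-0.904, 0.0, 0.427], [0.001, -1.0, 0.002]]
contact_force: [1.7, 1.5, -0.6]
width: 13.0
top bar top 10 (array([630.911,  32.262]), (26.432815551757812, 3.219742774963379), 67.22209167480469) 90.45781787066835
top dial centre [500.223  22.069] r 89.43756541473921
t 50.65 tcp [647.3  23.7  49.7] phi 25.11 tilt 0.11 w 12.6 F [ 1.9  2.1 -0.8]
N=38 row [[0.002,0.006,-0.001],[0,0.935,0],c]Traceback (most recent call last):
  File "tim.py", line 36, in <module>
    import sys; timer(sys.argv[1])
                ~~~~~^^^^^^^^^^^^^
  File "tim.py", line 26, in timer
    pr=[gg[sel&(an>=b)&(an<b+2)].min() for b in bins]
        ~~~~~~~~~~~~~~~~~~~~~~~~~~~~^^
    return umr_minimum(a, axis, None, out, keepdims, initial, where)
ValueError: zero-size array to reduction operation minimum which has no identity
```

```bash
python3 -m jog '[[[0,0,0],[0,1,0],-1],[[0,0,0],[0,1,0],-1],[[0,0,0],[0,1,0],-1],[[0,0,0],[0,1,0],-1],[[0,0,0],[0,1,0],-1],[[0,0,0],[0,1,0],-1],[[0,0,0],[0,1,0],-1],[[0,0,0],[0,1,0],-1],[[0,0,0],[0,1,0],-1],[[0,0,0],[0,1,0],-1],[[0,0,0],[0,1,0],-1],[[0,0,0],[0,1,0],-1],[[0,0,0],[0,1,0],-1],[[0,0,0],[0,1,0],-1],[[0,0,0],[0,1,0],-1],[[0,0,0],[0,1,0],-1],[[0,0,0],[0,1,0],-1],[[0,0,0],[0,1,0],-1],[[0,0,0],[0,1,0],-1],[[0,0,0],[0,1,0],-1]]' 60; python3 plan.py 646.1 23.2 44 -137.8; python3 - <<'E'
from h import *
p,d=snap('scene','31'); crop(p,200,130,320,270,5,'c31')
E
```

```text
time_s: 52.65
tcp_pos: [647.1, 23.8, 49.7]
tcp_rot: [[-0.916, 0.001, 0.402], [-0.402, 0.001, -0.916], [-0.001, -1.0, 0.0]]
contact_force: [1.5, 3.2, -0.3]
width: 12.6
t 52.65 tcp [647.1  23.8  49.7] phi -66.31 tilt 0.08 w 12.6 F [ 1.5  3.2 -0.3]
N=17 row [[0.002,0.013,0.002],[0,0.918,0],c]
```

View pics/c31.png

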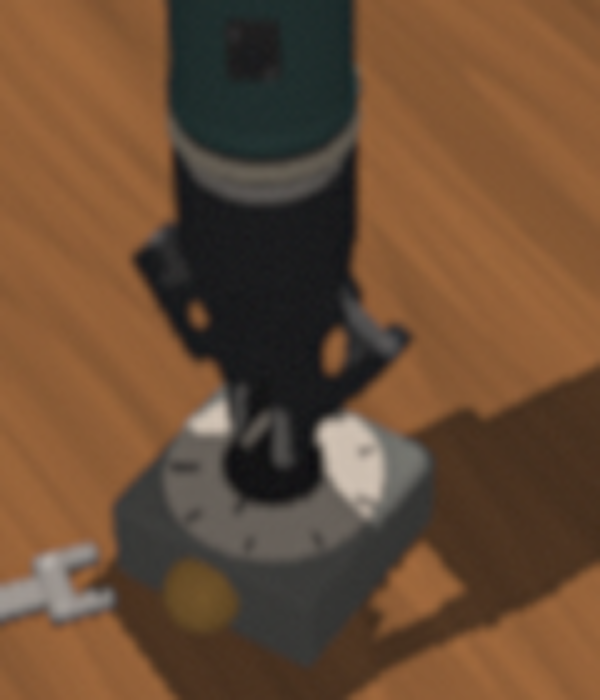

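The pointer follows the gripper and now stands between 40 and 50 minutes. I keep turning past the top mark.

```bash
python3 -m jog '[[[0,0,0],[0,1,0],-1],[[0,0,0],[0,1,0],-1],[[0,0,0],[0,1,0],-1],[[0,0,0],[0,1,0],-1],[[0,0,0],[0,1,0],-1],[[0,0,0],[0,1,0],-1],[[0,0,0],[0,1,0],-1],[[0,0,0],[0,1,0],-1],[[0,0,0],[0,1,0],-1],[[0,0,0],[0,1,0],-1],[[0,0,0],[0,1,0],-1],[[0,0,0],[0,1,0],-1],[[0,0,0],[0,1,0],-1],[[0,0,0],[0,1,0],-1],[[0,0,0],[0,1,0],-1],[[0,0,0],[0,0.6,0],-1],[[0,0,0],[0,0,0],-1]]' 60; python3 plan.py 646.1 23.2 44 -137.8; python3 - <<'E'
from h import *
print(manip.get_obs()['qpos'][5])
p,d=snap('scene','32'); crop(p,200,130,320,270,5,'c32')
E
```

```text
time_s: 54.4
tcp_pos: [647.2, 24.1, 49.7]
tcp_rot: [[-0.674, 0.001, -0.739], [0.739, 0.001, -0.674], [-0.0, -1.0, -0.002]]
contact_force: [3.1, 3.0, -1.2]
width: 12.9
t 54.40 tcp [647.2  24.1  49.7] phi -137.60 tilt 0.10 w 12.9 F [ 3.1  3.  -1.2]
N=1 row [[0.003,0.228,0.054],[0,0.043,0],c]
137.46556269973507
```

View pics/c32.png

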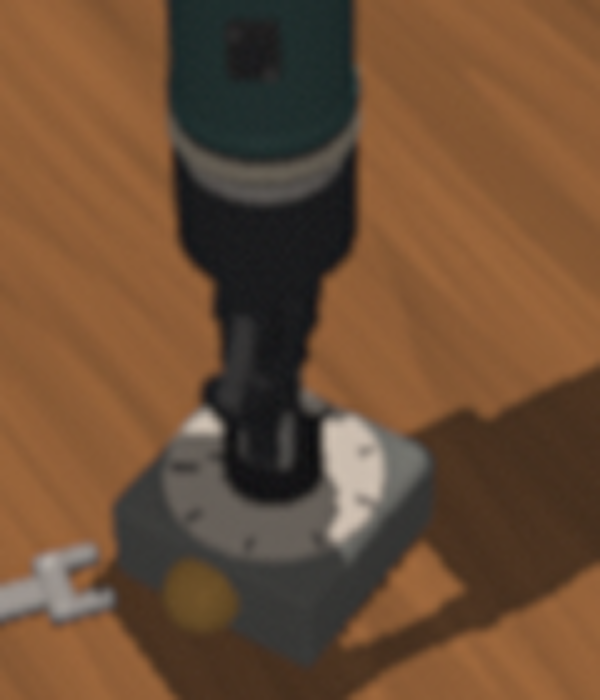

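The pointer's index at (215,455) lies past the long 60‑minute tick at (185,467). Now back down by 170.8°.

```bash
python3 -m jog '[[[0,0,0],[0,-1,0],-1],[[0,0,0],[0,-1,0],-1],[[0,0,0],[0,-1,0],-1],[[0,0,0],[0,-1,0],-1],[[0,0,0],[0,-1,0],-1],[[0,0,0],[0,-1,0],-1],[[0,0,0],[0,-1,0],-1],[[0,0,0],[0,-1,0],-1],[[0,0,0],[0,-1,0],-1],[[0,0,0],[0,-1,0],-1],[[0,0,0],[0,-1,0],-1],[[0,0,0],[0,-1,0],-1],[[0,0,0],[0,-1,0],-1],[[0,0,0],[0,-1,0],-1],[[0,0,0],[0,-1,0],-1],[[0,0,0],[0,-1,0],-1],[[0,0,0],[0,-1,0],-1],[[0,0,0],[0,-1,0],-1],[[0,0,0],[0,-1,0],-1]]' 60 | head -1;python3 -m jog '[[[0,0,0],[0,-1,0],-1],[[0,0,0],[0,-1,0],-1],[[0,0,0],[0,-1,0],-1],[[0,0,0],[0,-1,0],-1],[[0,0,0],[0,-1,0],-1],[[0,0,0],[0,-1,0],-1],[[0,0,0],[0,-1,0],-1],[[0,0,0],[0,-1,0],-1],[[0,0,0],[0,-1,0],-1],[[0,0,0],[0,-1,0],-1],[[0,0,0],[0,-1,0],-1],[[0,0,0],[0,-1,0],-1],[[0,0,0],[0,-1,0],-1],[[0,0,0],[0,-1,0],-1],[[0,0,0],[0,-1,0],-1],[[0,0,0],[0,-1,0],-1],[[0,0,0],[0,-1,0],-1],[[0,0,0],[0,-0.7,0],-1],[[0,0,0],[0,0,0],-1]]' 60;  python3 plan.py 646.1 23.2 44 33.2
```

```text
time_s: 56.35
time_s: 58.25
tcp_pos: [647.4, 23.7, 49.7]
tcp_rot: [[0.511, 0.002, 0.86], [-0.86, 0.0, 0.511], [0.001, -1.0, 0.002]]
contact_force: [4.0, 3.7, -1.6]
width: 12.6
t 58.25 tcp [647.4  23.7  49.7] phi 30.70 tilt 0.11 w 12.6 F [ 4.   3.7 -1.6]
N=1 row [[-0.010,0.227,-0.053],[0,-0.546,0],c]
```

```bash
python3 -m jog '[[[0,0,0],[0,-0.55,0],-1],[[0,0,0],[0,0,0],-1],[[0,0,0],[0,0,0],-1]]' 60;  python3 plan.py 646.1 23.2 44 33.2; python3 -m jog '[[[0,0,0],[0,0,0],-0.3],[[0,0,0],[0,0,0],-0.1],[[0,0,0],[0,0,0],-0.1],[[0,0,0],[0,0,0],-0.1],[[0,-0.5,0],[0,0,0],-0.1],[[0,-0.9,0],[0,0,0],-0.1],[[0,-0.9,0],[0,0,0],-0.1],[[0,-0.9,0],[0,0,0],-0.1],[[0,-0.9,-0.9],[0,0,0],-0.1],[[0,-0.9,-0.9],[0,0,0],-0.1],[[0,0,-0.9],[0,0,0],-0.1],[[0,0,-0.9],[0,0,0],-0.1],[[0,0,-0.9],[0,0,0],-0.1],[[0,0,-0.9],[0,0,0],-0.1]]'; python3 plan.py 450 0 200 33.2
```

```text
time_s: 58.55
tcp_pos: [647.3, 23.7, 49.7]
tcp_rot: [[0.547, 0.002, 0.837], [-0.837, 0.0, 0.547], [0.001, -1.0, 0.002]]
contact_force: [4.0, 4.0, -2.2]
width: 12.4
t 58.55 tcp [647.3  23.7  49.7] phi 33.15 tilt 0.11 w 12.4 F [ 4.   4.  -2.2]
N=1 row [[-0.011,0.227,-0.052],[0,-0.011,0],c]
time_s: 59.95
tcp_pos: [532.7, -50.7, 175.9]
tcp_rot: [[0.545, 0.001, 0.838], [-0.838, -0.0, 0.545], [0.001, -1.0, 0.001]]
contact_force: [1.0, -0.5, -0.4]
width: 38.7
t 59.95 tcp [532.7 -50.7 175.9] phi 33.05 tilt 0.08 w 38.7 F [ 1.  -0.5 -0.4]
N=4 row [[-0.876,-0.241,-0.416],[0,-0.008,0],c]
```

```bash
python3 -m jog '[[[0.95,0,-0.4],[0,0,0],-0.1],[[0.95,0,-0.4],[0,0,0],-0.1],[[0.95,0,-0.4],[0,0,0],-0.1],[[0.95,0,-0.4],[0,0,0],-0.1],[[0.95,0,-0.4],[0,0,0],-0.1],[[0.95,0,-0.4],[0,0,0],-0.1],[[0.95,0,-0.4],[0,0,0],-0.1],[[0,0,0],[0,0,0],-0.1]]'|head -2; python3 tim.py d; python3 - <<'E'
import cv2,numpy as np
a=cv2.imread('pics/tim_top_d.png');b=cv2.imread('pics/tim_scene_d.png');b=cv2.resize(b,(a.shape[1],a.shape[0]));im=np.hstack([a,b]);cv2.imwrite('pics/tim_d.png',cv2.resize(im,(800,int(im.shape[0]*800/im.shape[1]))))
E
```

```text
time_s: 60.75
tcp_pos: [565.8, -230.8, 175.9]
top bar top 134 (array([646.142,  23.711]), (14.824383735656738, 45.32578659057617), 32.85716247558594) 92.8025954977893
top dial centre [647.328  22.369] r 51.494870039352996
top ticks(deg,area) [(-156.3, 154), (-37.0, 152), (83.7, 64), (123.1, 162), (162.8, 31), (162.9, 33)]
scene bar top 111 (array([645.147,  23.957]), (18.072559356689453, 44.62294006347656), 32.61166000366211) 91.95329306584858
scene dial centre [645.101  22.434] r 50.951010927104385
scene ticks(deg,area) [(-155.8, 169), (-105.0, 994), (-37.8, 206), (2.8, 127), (43.2, 76), (83.1, 48), (123.6, 56)]
```

View pics/tim_d.png

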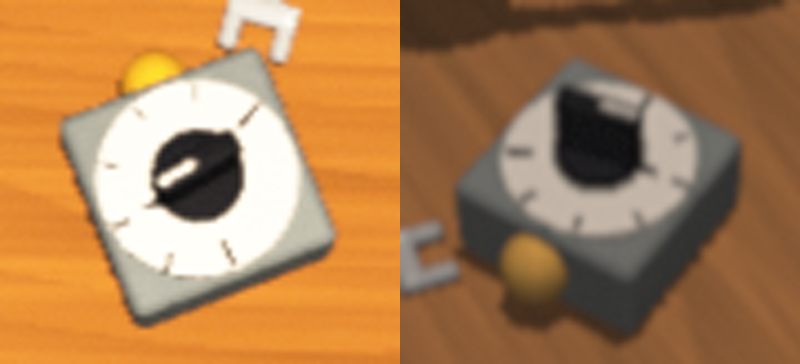

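View pics/top_d.png

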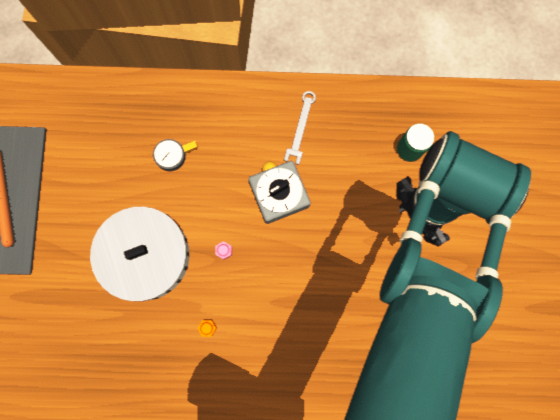

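```bash
python3 - <<'E'
from cov import *
disc('scene',60,'40'); disc('top',60,'40')
p0,d0=load('top'); p,d=snap('top','41')
for n,b in dict(gauge=(145,130,205,175),wrench=(278,85,322,168),tin=(398,118,436,164)).items():
    print(n,np.abs(p[b[1]:b[3],b[0]:b[2]].astype(int)-p0[b[1]:b[3],b[0]:b[2]]).mean())
o=manip.get_obs(); print(o['time_s'],o['contact_force'])
print(manip.job_done())
E
```

```text
scene plane z0 59.8 slope deg [-0.03  0.03] n 5725
scene disc centre [498.05 323.49] r 101.79782622051408 53
top plane z0 59.4 slope deg [-0.05 -0.06] n 4998
top disc centre [498.189 322.908] r 101.27688023660671 53
gauge 17.492716049382715
wrench 20.68647316538883
tin 22.1395881006865
61.0 [0.604 0.693 1.005]
the job is handed in; nothing more can be done
None
```

The job is done and handed in at 61 s of the 210 s allowed.

- **Fittings:** all five were on the bench (two hex caps, two flanges, the block). They lay flat and clear of each other in the drum just before the cover went on. I found one cap nearer the wall than I had aimed for.
- **Cover:** seated and level. Its top measures 59.4–59.8 mm against 59 expected, the slope is under 0.1°, and it is centred within about 2 mm, inside the 7 mm play.
- **Timer:** wound to about 4.38 rad, past the 60-minute mark, and turned back. It now reads about 1.40–1.41 rad (20 minutes). This comes from the bar and tick angles in both cameras.

**Checks that disagreed or failed:**
- **Fingertip position:** the fingertips stood about 23 mm behind the reported TCP, not 8 mm ahead of it. My first grasp closed on air above a cap, and I used a corrected height from then on.
- **Hex cap width:** both caps read about 37 mm in the jaws, not 34 mm, but held.
- **Bystanders:** my pixel-difference check on the gauge, wrench and tin was inconclusive (17–22 grey levels, compared with the starting picture). I did not find the cause. In the last picture I viewed, all three are at the same pixel positions as at the start, and the arm was never brought down near them.

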